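Sort swapped toolholders into their colour-coded stands

TASK

The four toolholders stand in the wrong tool stands. Using the empty grey stand as the parking place, get every holder into the stand of its own ring colour, standing upright with its flange fully down on the stand, and let go. Lower the holders in rather than dropping them, and do not tip over any holder or the bottle of cutting fluid.

Things in the scene. Friction and masses are not known exactly. Their poses are not given: they have to be found in the camera images.
- holder_red: steel toolholder with red ring, standing taper-down, 0.5 kg. Origin: centre of the flat taper tip, z up. Heights over the origin, mm: taper 0-45 (20 across at tip, 36 at flange), flange 45-59 (64 across), red ring 59-62 (62 across), dark round nut 62-98 (42 across; grasp here, TCP at 83, any yaw), a straight end mill to 120. Seated, its origin is 7 above the bench.
- holder_yellow: steel toolholder with yellow ring, standing taper-down, 0.5 kg. Origin: centre of the flat taper tip, z up. Heights over the origin, mm: taper 0-45 (20 across at tip, 36 at flange), flange 45-59 (64 across), yellow ring 59-62 (62 across), dark round nut 62-98 (42 across; grasp here, TCP at 83, any yaw), a brass-coloured pointed drill to 120. Seated, its origin is 7 above the bench.
- holder_blue: steel toolholder with blue ring, standing taper-down, 0.5 kg. Origin: centre of the flat taper tip, z up. Heights over the origin, mm: taper 0-45 (20 across at tip, 36 at flange), flange 45-59 (64 across), blue ring 59-62 (62 across), dark round nut 62-98 (42 across; grasp here, TCP at 83, any yaw), a ball-nosed cutter to 120. Seated, its origin is 7 above the bench.
- holder_green: steel toolholder with green ring, standing taper-down, 0.5 kg. Origin: centre of the flat taper tip, z up. Heights over the origin, mm: taper 0-45 (20 across at tip, 36 at flange), flange 45-59 (64 across), green ring 59-62 (62 across), dark round nut 62-98 (42 across; grasp here, TCP at 83, any yaw), a dark stub cutter to 120. Seated, its origin is 7 above the bench.
- stand_red: fixed red plastic tool stand, a block 90 x 90 x 52 high with an upright through-bore 48 across at its centre; a holder hangs in the bore with its flange resting on the top face (about 6 play to every side). Origin: centre of its underside, on the bench; z up.
- stand_yellow: fixed yellow plastic tool stand, a block 90 x 90 x 52 high with an upright through-bore 48 across at its centre; a holder hangs in the bore with its flange resting on the top face (about 6 play to every side). Origin: centre of its underside, on the bench; z up.
- stand_blue: fixed blue plastic tool stand, a block 90 x 90 x 52 high with an upright through-bore 48 across at its centre; a holder hangs in the bore with its flange resting on the top face (about 6 play to every side). Origin: centre of its underside, on the bench; z up.
- stand_green: fixed green plastic tool stand, a block 90 x 90 x 52 high with an upright through-bore 48 across at its centre; a holder hangs in the bore with its flange resting on the top face (about 6 play to every side). Origin: centre of its underside, on the bench; z up.
- stand_spare: fixed grey (spare, empty at the start) plastic tool stand, a block 90 x 90 x 52 high with an upright through-bore 48 across at its centre; a holder hangs in the bore with its flange resting on the top face (about 6 play to every side). Origin: centre of its underside, on the bench; z up.
- fluid: loose white bottle with a blue label, 52 across, 150 high, 0.4 kg, standing on the bench. Origin: centre of its underside. Only a bystander.
Things that resemble listed ones, but are neither listed nor needed, are in the scene too. What is shaped like the stand_spare but pink or white is not meant. What is shaped like the holder_blue but pink is not meant.

How it is judged:
By the outcome, as a careful person would: the job done as asked, in the order asked, and still so for the second after the job is handed in, with the robot touching nothing.
It also fails if it takes over 144 s, if anything falls off the work surface, if the arm or the gripper's body presses on something with over 40 N, if the wrist force passes 120 N, or if a joint passes its speed limit or range.

ROBOT

A 6-joint arm with a two-finger parallel gripper is mounted at the origin on the work surface. World frame = base frame: x ahead of the robot, y to its left, z up, the work surface at z = 0. Lengths are in m, angles in degrees, forces in N, time in s.
With the tool pointing down it reaches from about 0.4 to 0.925 m from the base axis. Payload 12.5 kg.
Tool frame: the origin (TCP) lies between the finger pads, 19 mm behind the fingertips; this is the grasp point; z points along the fingers, y is the line along which they close (so a half turn about z gives the same grasp; the last joint's range is limited). The gripper opens to 95 mm and grips with 3 to 60 N. Pads are 20 mm wide; open, the fingers measure 119 mm over their backs; the gripper's body (75 mm by 180 mm) begins 59 mm behind the grasp point.
Start: joints at [-75.55, 28.126, 89.318, -0, 62.55, -6.05], TCP at [0.219, -0.585, 0.233] pointing down, gripper open.
Joint ranges: [-177.58, 177.58], [-47.91, 125.51], [2.72, 160], [-65.01, 245.01], [3.68, 167.84], [-153.87, 153.87]. Speed limits (degrees/s): [127.2, 127.2, 159.86, 180, 180, 180].

INTERFACE

Orientations are given as a 3x3 rotation matrix whose columns are the frame's x, y, z axes.
In Python, from station import sensors, vision, finish_job gives the robot as it stands. The module is installed in compiled form; this text tells all that it offers.
- The arm moves only by the tool drive_tool, never from a script. Its argument "moves" is a list of rows, each an object of numbers: "fingers": the opening, from -1 (shut) to 1 (fully open); "tx", "ty", "tz": the shift along the tool's x, y, z in units of 30 mm (1.0 is 30 mm); "rx", "ry", "rz": the turn, a rotation vector about the tool's x, y, z in degrees. A call has 1 to 5 rows; each row shifts and turns the commanded pose from where the row before left it, along the tool's axes as they then stand; what a row does not reach is not made up. A row lasts 1/12 s, in which the tool goes at most 41.7 mm and 7.16 degrees, less where a joint would pass 70% of its speed; a pose out of reach is approached as far as the arm can. A call is refused whole if a number of a shift passes 1 or a number of a turn 7.16, either way. A call with a gripper value outside its range is refused whole. The fingers move at their own pace and stop on an object; "newtons" is the grip in N (left out, the last holds). Time passes only in rows, so rows that do not move let the fingers close. It gives the time, the measured TCP pose, the force, the opening and the grip force at its end, in the units of the state.
- sensors.read_state(): the state, without advancing time (a new reading comes with each control period).
- vision.get_image(name): name is "scene" or "top" or "wrist"; returns the picture (384x512x3 uint8, blue, green, red); there is no depth.
- vision.camera_info(name): a dict with "camera_matrix" (3x3 intrinsics, pixels), "R" (3x3) and "t" (3): a world point X has camera coordinates R X + t; the wrist camera has in their place "hand_eye" (4x4, takes a point from camera to tool coordinates, whose origin is the TCP and whose axes are the flange's). Camera axes: x right, y down, z forward; pixel columns grow to the right and rows downward; lengths in m; the calibration is good to about 2 mm. A picture is of the moment at which its call begins: read the wrist's pose just before it. camera_info takes no time and is no camera call.
- finish_job(): hands the job in; it is judged then, once.
The state is a dict: "clock": time; "joints": joint angles; "qd": joint speeds; "effort": joint torques, N m; "ee_pos": TCP position; "tool_rot": TCP orientation; "wrist_force": force on the tool from outside, world axes, zero at the start; "torque": the same for the moment, N m; "finger_gap": finger opening in m; "gripper_force": force on a finger pad.
Only numpy, scipy, OpenCV 4.12 (cv2) and the standard library are available. Lean on these libraries where they do the work, as an engineer would, in place of code of your own. Each camera call takes 0.05 s, during which the arm holds its last target. There are 200 camera calls.

## Working session

There is one attempt and no reset: what is moved stays moved. The work goes in short steps, Python scripts to look and compute and a tool call to move; the robot and the scene stay as the last step left them, time stands still between calls to the robot, and variables do not carry over. Pictures are saved under pics/ and viewed, at most 14 in all, crops included, and the job is handed in when it is done.

Besides the shell and the picture viewer there is one more tool, called after "Call:" by a JSON object that holds its "op" and its "data". drive_tool: Moves the arm, as the interface text tells. Its arguments: {"type":"object","properties":{"moves":{"type":"array"},"newtons":{"type":"number"}},"required":["moves"]}

```bash
mkdir -p pics; python3 - <<'E'
from station import sensors, vision
import cv2,numpy as np
s=sensors.read_state(); print(s)
for n in("top","scene","wrist"):
    i=vision.camera_info(n); print(n,{k:np.round(v,4).tolist() for k,v in i.items()})
for n in("top","scene"):
    cv2.imwrite(f"pics/{n}0.png",vision.get_image(n))
E
```

```text
{'clock': 0.0, 'joints': array([-7.55508373e+01,  2.81670180e+01,  8.93511499e+01,  4.16465113e-05,
        6.25484757e+01, -6.05258115e+00]), 'qd': array([-0.04274295, -0.12009732, -0.01676142,  0.03197205,  0.12556172,
        0.01302962]), 'effort': array([-3.99632161e-03, -6.12654018e+01, -2.58177960e+01,  6.91118231e-02,
        4.82769858e-02, -9.16654631e-05]), 'ee_pos': array([ 0.21884015, -0.58519328,  0.23282445]), 'tool_rot': array([[ 9.36661665e-01,  3.50235408e-01, -2.89605283e-04],
       [ 3.50235506e-01, -9.36660996e-01,  1.12651860e-03],
       [ 1.23284729e-04, -1.15659684e-03, -9.99999324e-01]]), 'wrist_force': array([ 0.14572082, -1.28170274, -0.47007144]), 'torque': array([ 0.00634481, -0.00371654, -0.02133904]), 'gripper_force': 0.0, 'finger_gap': 0.09510462586576642}
top {'camera_matrix': [[465.2164, 0.0, 262.665], [0.0, 465.2164, 190.6357], [0.0, 0.0, 1.0]], 'R': [[0.0221, -0.9996, 0.0176], [-0.9844, -0.0248, -0.1742], [0.1746, -0.0135, -0.9845]], 't': [0.0528, 0.5516, 1.0046]}
scene {'camera_matrix': [[448.9833, 0.0, 254.1489], [0.0, 448.9833, 196.1473], [0.0, 0.0, 1.0]], 'R': [[0.5563, 0.831, 0.005], [0.508, -0.3353, -0.7934], [-0.6577, 0.4439, -0.6086]], 't': [-0.3633, -0.2198, 1.3757]}
wrist {'camera_matrix': [[341.5571, 0.0, 254.4511], [0.0, 341.5571, 195.1758], [0.0, 0.0, 1.0]], 'hand_eye': [[-0.0001, -0.9615, -0.2749, 0.0786], [1.0, -0.0002, 0.0003, -0.0009], [-0.0004, -0.2749, 0.9615, -0.1517], [0.0, 0.0, 0.0, 1.0]]}
```

View pics/top0.png

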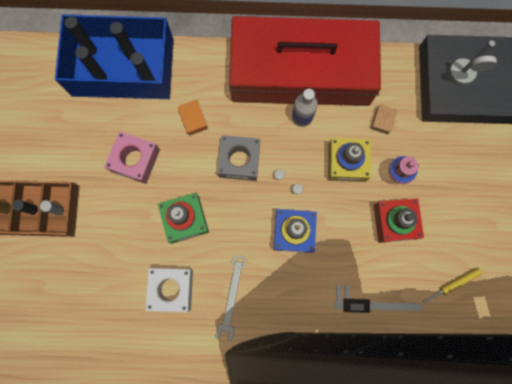

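View pics/scene0.png

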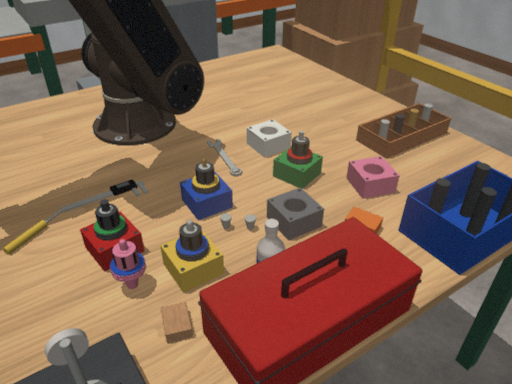

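The top view, at pixels (column, row), shows these stands and holders:

| Stand | Pixel | Holder in it |
|---|---|---|
| Green | (183,217) | Red |
| Blue | (296,230) | Yellow |
| Yellow | (350,158) | Blue |
| Red | (400,220) | Green |
| Grey spare | (239,157) | Empty |

- **Could be taken for the spare stand:** pink block (132,157), white block (169,290) and the grey one at (239,157). I choose the grey one.
- **Could be taken for holder_blue:** the pink-nut holder with a blue ring at (404,169), standing on the bench, and the dark-nut holder at (352,153) in the yellow stand. I choose the one in the yellow stand.
- **Bottle:** (305,107).

Next I measure positions by colour.

```bash
cat > h.py <<'E'
from station import sensors, vision
import cv2,numpy as np
def cam(n):
    i=vision.camera_info(n); K=np.array(i["camera_matrix"])
    if n=="wrist":
        s=sensors.read_state(); T=np.eye(4); T[:3,:3]=s["tool_rot"]; T[:3,3]=s["ee_pos"]
        C=T@np.array(i["hand_eye"]); return K,C[:3,:3],C[:3,3]
    R=np.array(i["R"]); return K,R.T,-R.T@np.array(i["t"])
def ray(c,p,z):
    K,R,o=c; d=R@np.linalg.solve(K,[p[0],p[1],1.]); return (o+d*(z-o[2])/d[2])[:2]
HUE={"red":[(0,8),(172,180)],"yellow":[(22,34)],"blue":[(105,125)],"green":[(55,85)]}
def mask(im,col):
    h=cv2.cvtColor(im,cv2.COLOR_BGR2HSV)
    if col=="grey": return cv2.inRange(h,(0,0,40),(180,40,170))
    m=0
    for a,b in HUE[col]: m=m|cv2.inRange(h,(a,130,40),(b,255,255))
    return m
def blob(m,near,r):
    w=np.zeros_like(m); cv2.circle(w,near,r,255,-1); return np.argwhere(m&w)[:,::-1].astype(np.float32)
E
cat > m.py <<'E'
from h import *
c=cam("top"); im=vision.get_image("top")
print("cam",c[2])
P={"green":((183,217),"red",(180,215)),"blue":((296,230),"yellow",(296,229)),"yellow":((350,159),"blue",(351,155)),"red":((400,220),"green",(403,220))}
for st,(p,ho,q) in P.items():
    b=blob(mask(im,st),p,36); hull=cv2.convexHull(b); rect=cv2.minAreaRect(hull)
    # top-face fit: cast hull to z=.052
    w=np.array([ray(c,x,.052) for x in hull[:,0]],np.float32); rw=cv2.minAreaRect(w)
    r=blob(mask(im,ho),q,20); e=cv2.fitEllipse(cv2.convexHull(r)); k,_=cv2.minEnclosingCircle(r)
    print(st,"rect",np.round(rw[0],4),np.round(rw[1],3),round(rw[2],1),"| ring",ho,np.round(ray(c,e[0],.067),4),np.round(ray(c,k,.067),4),np.round(e[1],1))
for n,p,z in(("spare bore",(239,157),.052),("bottle base",(303,121),0),("bottle cap",(309,95),.15),("pink",(404,169),.05)): print(n,np.round(ray(c,p,z),3))
big=[cv2.resize(im[y-40:y+40,x-40:x+40],(260,260),interpolation=cv2.INTER_CUBIC) for x,y in((183,217),(296,230),(239,157),(350,158),(400,220),(404,169))]
cv2.imwrite("pics/crops.png",np.vstack([np.hstack(big[:3]),np.hstack(big[3:])]))
E
python3 m.py
```

```text
cam [0.36639207 0.08002698 1.08420727]Traceback (most recent call last):
  File "m.py", line 6, in <module>
    b=blob(mask(im,st),p,36); hull=cv2.convexHull(b); rect=cv2.minAreaRect(hull)
                                                           ~~~~~~~~~~~~~~~^^^^^^
cv2.error: OpenCV(4.12.0) /io/opencv/modules/imgproc/src/convhull.cpp:143: error: (-215:Assertion failed) total >= 0 && (depth == CV_32F || depth == CV_32S) in function 'convexHull'
```

```bash
sed -i 's/return np.argwhere(m&w)\[:,::-1\].astype(np.float32)/return cv2.findNonZero(m\&w)[:,0].astype(np.float32)/' h.py; python3 m.py
```

```text
cam [0.36639207 0.08002698 1.08420727]Traceback (most recent call last):
  File "m.py", line 6, in <module>
    b=blob(mask(im,st),p,36); hull=cv2.convexHull(b); rect=cv2.minAreaRect(hull)
  File "h.py", line 19, in blob
    w=np.zeros_like(m); cv2.circle(w,near,r,255,-1); return cv2.findNonZero(m&w)[:,0].astype(np.float32)
                                                            ~~~~~~~~~~~~~~~~~~~~^^^^^
TypeError: 'NoneType' object is not subscriptable
```

```bash
python3 - <<'E'
import cv2
h=cv2.cvtColor(cv2.imread("pics/top0.png"),cv2.COLOR_BGR2HSV)
for n,(x,y) in dict(green=(170,228),redring=(172,224),blue=(284,244),yring=(286,235),yellow=(338,174),bring=(341,160),red=(385,235),gring=(393,226),spare=(225,170)).items(): print(n,h[y-1:y+2,x].tolist())
E
```

```text
green [[55, 104, 135], [61, 112, 144], [61, 115, 146]]
redring [[3, 180, 164], [3, 181, 176], [3, 182, 174]]
blue [[112, 154, 169], [112, 151, 171], [112, 152, 170]]
yring [[27, 150, 177], [27, 152, 188], [27, 151, 191]]
yellow [[26, 156, 191], [27, 155, 192], [26, 157, 184]]
bring [[113, 146, 150], [113, 148, 160], [113, 145, 162]]
red [[2, 187, 177], [2, 185, 172], [2, 169, 154]]
gring [[64, 127, 137], [64, 127, 144], [64, 128, 143]]
spare [[20, 6, 121], [18, 10, 123], [30, 6, 122]]
```

```bash
sed -i 's/(a,130,40)/(a,80 if col=="green" else 120,40)/' h.py; python3 m.py
```

```text
cam [0.36639207 0.08002698 1.08420727]
green rect [0.4851 0.2435] [0.089 0.088] 18.2 | ring red [0.4871 0.2464] [0.4872 0.2466] [27.1 27.6]
blue rect [ 0.4618 -0.0079] [0.088 0.088] 87.4 | ring yellow [ 0.462 -0.007] [ 0.4621 -0.007 ] [26.8 27. ]
yellow rect [ 0.629  -0.1314] [0.095 0.098] 89.6 | ring blue [ 0.6291 -0.1305] [ 0.6289 -0.1304] [22.1 25.5]
red rect [ 0.4917 -0.2403] [0.091 0.1  ] 6.3 | ring green [ 0.4888 -0.2411] [ 0.4898 -0.2419] [25.3 27.2]
spare bore [0.626 0.122]
bottle base [ 0.733 -0.029]
bottle cap [ 0.74  -0.026]
pink [ 0.608 -0.256]
```

View pics/crops.png

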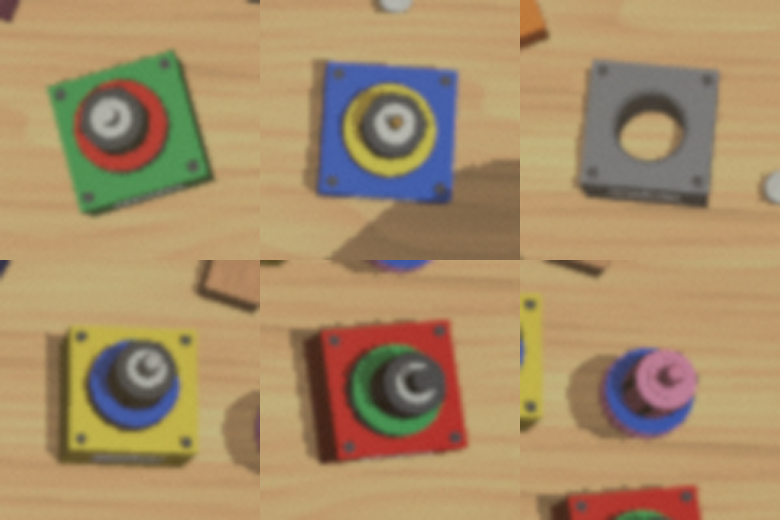

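The crops show four dark-nut holders in the coloured stands, an empty grey bore, and the pink-nut decoy on the bench at (404,169). The four screws on each stand's top face are clear, so I use them for the stand centres.

```bash
python3 - <<'E'
from h import *
c=cam("top")
S=dict(green=((183,217),[(60,94),(164,63),(193,166),(88,197)]),blue=((296,230),[(78,74),(185,80),(180,188),(72,182)]),
spare=((239,157),[(83,71),(187,80),(177,181),(72,171)]),yellow=((350,158),[(81,77),(186,80),(186,182),(81,179)]),red=((400,220),[(75,82),(179,71),(197,177),(90,187)]))
for n,(o,q) in S.items():
    w=np.array([ray(c,(o[0]-40.5+(x+.5)/3.25,o[1]-40.5+(y+.5)/3.25),.052) for x,y in q]); print(n,np.round(w.mean(0),4),"diag",np.round([np.linalg.norm(w[0]-w[2]),np.linalg.norm(w[1]-w[3])],3))
E
```

```text
green [0.4863 0.2451] diag [0.105 0.105]
blue [ 0.4627 -0.0085] diag [0.104 0.105]
spare [0.63   0.1227] diag [0.104 0.104]
yellow [ 0.6318 -0.1341] diag [0.104 0.105]
red [ 0.492  -0.2461] diag [0.104 0.104]
```

Call:
{"op": "drive_tool", "data": {"moves": [{"rz": 6.84,"tz": -0.3,"fingers": 0.5},{"rz": 6.84,"tz": -0.3,"fingers": 0.5},{"rz": 6.84,"tz": -0.3,"fingers": 0.5},{"tx": 0.4,"ty": -0.5},{"tx": 0.7,"ty": -0.9}], "newtons": 30}}

```text
validation failed for argument at $.mo...
```

Call:
{"op": "drive_tool", "data": {"moves": [{"tx": 0.7,"ty": -0.9},{"tx": 0.7,"ty": -0.9},{"tx": 0.7,"ty": -0.9},{"tx": 0.7,"ty": -0.9},{"tx": 0.7,"ty": -0.9}]}}

```text
validation failed for argument at $.mo...
```

Call:
{"op": "drive_tool", "data": {"moves": [{"tx": 0.7,"ty": -0.9},{"tx": 0.7,"ty": -0.9},{"tx": 0.7,"ty": -0.9},{"tx": 0.4,"ty": -0.5},{}]}}

```text
validation failed for argument at $.mo...
```

Call:
{"op": "drive_tool", "data": {"moves": [{"fingers": 0.5,"tx": 0,"ty": 0,"tz": -0.3,"rx": 0,"ry": 0,"rz": 6.84},{"fingers": 0.5,"tx": 0,"ty": 0,"tz": -0.3,"rx": 0,"ry": 0,"rz": 6.84},{"fingers": 0.5,"tx": 0,"ty": 0,"tz": -0.3,"rx": 0,"ry": 0,"rz": 6.84},{"fingers": 0.5,"tx": 0.4,"ty": -0.5,"tz": 0,"rx": 0,"ry": 0,"rz": 0},{"fingers": 0.5,"tx": 0.7,"ty": -0.9,"tz": 0,"rx": 0,"ry": 0,"rz": 0}], "newtons": 30}}

```text
clock: 0.67
ee_pos: [0.2509, -0.5447, 0.2605]
tool_rot: [[1.0, -0.004, -0.0], [-0.004, -1.0, -0.001], [0.0, 0.001, -1.0]]
wrist_force: [0.0, -0.3, 0.1]
finger_gap: 0.0723
gripper_force: 0.0
```

Call:
{"op": "drive_tool", "data": {"moves": [{"fingers": 0.5,"tx": 0.75,"ty": -0.95,"tz": 0,"rx": 0,"ry": 0,"rz": 0},{"fingers": 0.5,"tx": 0.75,"ty": -0.95,"tz": 0,"rx": 0,"ry": 0,"rz": 0},{"fingers": 0.5,"tx": 0.75,"ty": -0.95,"tz": 0,"rx": 0,"ry": 0,"rz": 0},{"fingers": 0.5,"tx": 0.75,"ty": -0.95,"tz": 0,"rx": 0,"ry": 0,"rz": 0},{"fingers": 0.5,"tx": 0.75,"ty": -0.95,"tz": 0,"rx": 0,"ry": 0,"rz": 0}]}}

```text
clock: 1.08
ee_pos: [0.3652, -0.3994, 0.2605]
tool_rot: [[1.0, -0.001, 0.0], [-0.001, -1.0, -0.0], [0.0, 0.0, -1.0]]
wrist_force: [0.8, -0.5, -0.1]
finger_gap: 0.0712
gripper_force: 0.0
```

Call:
{"op": "drive_tool", "data": {"moves": [{"fingers": 0.5,"tx": 0.75,"ty": -0.95,"tz": 0,"rx": 0,"ry": 0,"rz": 0},{"fingers": 0.5,"tx": 0.75,"ty": -0.95,"tz": 0,"rx": 0,"ry": 0,"rz": 0},{"fingers": 0.5,"tx": 0.75,"ty": -0.95,"tz": 0,"rx": 0,"ry": 0,"rz": 0},{"fingers": 0.5,"tx": 0.75,"ty": -0.95,"tz": 0,"rx": 0,"ry": 0,"rz": 0},{"fingers": 0.5,"tx": 0,"ty": 0,"tz": 0,"rx": 0,"ry": 0,"rz": 0}]}}

```text
clock: 1.5
ee_pos: [0.4571, -0.2829, 0.2605]
tool_rot: [[1.0, 0.004, 0.001], [0.004, -1.0, 0.001], [0.001, -0.001, -1.0]]
wrist_force: [0.4, -0.3, -1.0]
finger_gap: 0.0711
gripper_force: 0.0
```

```bash
python3 - <<'E'
from h import *
s=sensors.read_state(); print(s["ee_pos"],s["clock"])
c=cam("wrist"); im=vision.get_image("wrist"); cv2.imwrite("pics/w1.png",im)
m=mask(im,"green"); k=max(cv2.findContours(m,0,2)[0],key=cv2.contourArea)
print(cv2.fitEllipse(cv2.convexHull(k)),ray(c,cv2.fitEllipse(cv2.convexHull(k))[0],.067))
m=mask(im,"red"); k=max(cv2.findContours(m,0,2)[0],key=cv2.contourArea); print(cv2.minAreaRect(k),ray(c,cv2.minAreaRect(k)[0],.052))
E
```

```text
[ 0.45711079 -0.28288496  0.26054544] 1.5
((212.78001403808594, 142.23233032226562), (59.99073028564453, 62.101722717285156), 135.21153259277344) [ 0.49203301 -0.23958616]
((215.6707305908203, 137.53659057617188), (86.68875122070312, 88.676513671875), 83.6598129272461) [ 0.49506412 -0.24093614]
```

View pics/w1.png

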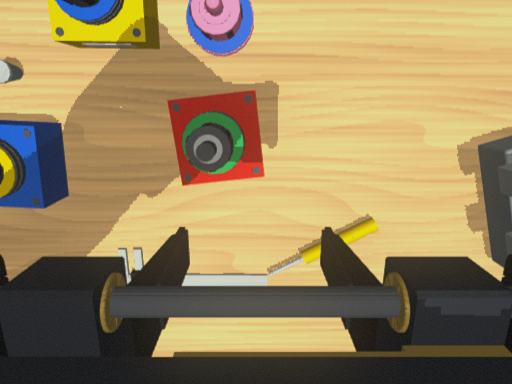

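The wrist view shows the red stand centred at about (217,138) with the green ring at (213,142). It agrees with the top camera within 3 mm, so I average the two and go down on holder_green.

Call:
{"op": "drive_tool", "data": {"moves": [{"fingers": 0.5,"tx": 0.56,"ty": -0.71,"tz": 0,"rx": 0,"ry": 0,"rz": 0},{"fingers": 0.5,"tx": 0.56,"ty": -0.71,"tz": 0,"rx": 0,"ry": 0,"rz": 0},{"fingers": 0.5,"tx": 0,"ty": 0,"tz": 0.5,"rx": 0,"ry": 0,"rz": -0.2},{"fingers": 0.5,"tx": 0,"ty": 0,"tz": 1,"rx": 0,"ry": 0,"rz": 0},{"fingers": 0.5,"tx": 0,"ty": 0,"tz": 1,"rx": 0,"ry": 0,"rz": 0}]}}

```text
clock: 1.97
ee_pos: [0.4882, -0.2452, 0.1853]
tool_rot: [[1.0, 0.003, 0.002], [0.003, -1.0, -0.002], [0.002, 0.002, -1.0]]
wrist_force: [1.5, -0.4, -1.1]
finger_gap: 0.0716
gripper_force: 0.0
```

Call:
{"op": "drive_tool", "data": {"moves": [{"fingers": 0.5,"tx": 0,"ty": 0,"tz": 1,"rx": 0,"ry": 0,"rz": 0},{"fingers": 0.5,"tx": 0,"ty": 0,"tz": 0.9,"rx": 0,"ry": 0,"rz": 0},{"fingers": 0.5,"tx": 0,"ty": 0,"tz": 0.7,"rx": 0,"ry": 0,"rz": 0},{"fingers": 0.5,"tx": 0,"ty": 0,"tz": 0.4,"rx": 0,"ry": 0,"rz": 0},{"fingers": 0.5,"tx": 0,"ty": 0,"tz": 0,"rx": 0,"ry": 0,"rz": 0}]}}

```text
clock: 2.38
ee_pos: [0.4867, -0.2448, 0.093]
tool_rot: [[1.0, 0.002, -0.004], [0.002, -1.0, 0.002], [-0.004, -0.002, -1.0]]
wrist_force: [0.1, 0.6, -0.1]
finger_gap: 0.0712
gripper_force: 0.0
```

Call:
{"op": "drive_tool", "data": {"moves": [{"fingers": 0.5,"tx": 0.12,"ty": -0.14,"tz": 0.08,"rx": 0,"ry": 0,"rz": 0},{"fingers": 0.5,"tx": 0,"ty": 0,"tz": 0,"rx": 0,"ry": 0,"rz": 0},{"fingers": 0.5,"tx": 0,"ty": 0,"tz": 0,"rx": 0,"ry": 0,"rz": 0}]}}

```text
clock: 2.63
ee_pos: [0.4921, -0.2405, 0.0939]
tool_rot: [[1.0, 0.003, 0.001], [0.003, -1.0, -0.001], [0.001, 0.001, -1.0]]
wrist_force: [-0.3, 0.3, -0.4]
finger_gap: 0.0712
gripper_force: 0.0
```

Call:
{"op": "drive_tool", "data": {"moves": [{"fingers": 0.5,"tx": -0.05,"ty": 0,"tz": 0.12,"rx": 0,"ry": 0,"rz": 0},{"fingers": 0.5,"tx": 0,"ty": 0,"tz": 0,"rx": 0,"ry": 0,"rz": 0},{"fingers": -1,"tx": 0,"ty": 0,"tz": 0,"rx": 0,"ry": 0,"rz": 0},{"fingers": -1,"tx": 0,"ty": 0,"tz": 0,"rx": 0,"ry": 0,"rz": 0},{"fingers": -1,"tx": 0,"ty": 0,"tz": 0,"rx": 0,"ry": 0,"rz": 0}], "newtons": 30}}

```text
clock: 3.05
ee_pos: [0.4903, -0.2403, 0.0896]
tool_rot: [[1.0, 0.003, 0.0], [0.003, -1.0, -0.0], [0.0, 0.0, -1.0]]
wrist_force: [-0.7, -0.2, -0.3]
finger_gap: 0.0565
gripper_force: 0.0
```

Call:
{"op": "drive_tool", "data": {"moves": [{"fingers": -1,"tx": 0,"ty": 0,"tz": 0,"rx": 0,"ry": 0,"rz": 0},{"fingers": -1,"tx": 0,"ty": 0,"tz": 0,"rx": 0,"ry": 0,"rz": 0},{"fingers": -1,"tx": 0,"ty": 0,"tz": 0,"rx": 0,"ry": 0,"rz": 0},{"fingers": -1,"tx": 0,"ty": 0,"tz": 0,"rx": 0,"ry": 0,"rz": 0}]}}

```text
clock: 3.38
ee_pos: [0.4903, -0.2403, 0.0895]
tool_rot: [[1.0, 0.003, 0.0], [0.003, -1.0, -0.0], [0.0, 0.0, -1.0]]
wrist_force: [-0.4, -0.4, 0.0]
finger_gap: 0.0418
gripper_force: 30.0
```

Call:
{"op": "drive_tool", "data": {"moves": [{"fingers": -1,"tx": 0,"ty": 0,"tz": -0.3,"rx": 0,"ry": 0,"rz": 0},{"fingers": -1,"tx": 0,"ty": 0,"tz": -0.6,"rx": 0,"ry": 0,"rz": 0},{"fingers": -1,"tx": 0,"ty": 0,"tz": -1,"rx": 0,"ry": 0,"rz": 0},{"fingers": -1,"tx": 0,"ty": 0,"tz": -1,"rx": 0,"ry": 0,"rz": 0},{"fingers": -1,"tx": 0,"ty": 0,"tz": -1,"rx": 0,"ry": 0,"rz": 0}]}}

```text
clock: 3.8
ee_pos: [0.4897, -0.2398, 0.2078]
tool_rot: [[1.0, 0.003, -0.001], [0.003, -1.0, 0.001], [-0.001, -0.001, -1.0]]
wrist_force: [1.7, -1.3, -5.1]
finger_gap: 0.0411
gripper_force: 30.0
```

Call:
{"op": "drive_tool", "data": {"moves": [{"fingers": -1,"tx": 0,"ty": 0,"tz": -0.8,"rx": 0,"ry": 0,"rz": 0},{"fingers": -1,"tx": 0,"ty": 0,"tz": -0.6,"rx": 0,"ry": 0,"rz": 0},{"fingers": -1,"tx": 0,"ty": 0,"tz": -0.4,"rx": 0,"ry": 0,"rz": 0},{"fingers": -1,"tx": 0.1,"ty": -0.4,"tz": 0,"rx": 0,"ry": 0,"rz": 0},{"fingers": -1,"tx": 0.2,"ty": -0.8,"tz": 0,"rx": 0,"ry": 0,"rz": 0}]}}

```text
clock: 4.22
ee_pos: [0.4987, -0.2048, 0.2608]
tool_rot: [[1.0, 0.001, 0.0], [0.001, -1.0, -0.001], [0.0, 0.001, -1.0]]
wrist_force: [0.1, 1.0, -4.7]
finger_gap: 0.0415
gripper_force: 30.0
```

Call:
{"op": "drive_tool", "data": {"moves": [{"fingers": -1,"tx": 0.3,"ty": -1,"tz": 0,"rx": 0,"ry": 0,"rz": 0},{"fingers": -1,"tx": 0.3,"ty": -1,"tz": 0,"rx": 0,"ry": 0,"rz": 0},{"fingers": -1,"tx": 0.3,"ty": -1,"tz": 0,"rx": 0,"ry": 0,"rz": 0},{"fingers": -1,"tx": 0.3,"ty": -1,"tz": 0,"rx": 0,"ry": 0,"rz": 0},{"fingers": -1,"tx": 0.3,"ty": -1,"tz": 0,"rx": 0,"ry": 0,"rz": 0}]}}

```text
clock: 4.63
ee_pos: [0.5431, -0.0517, 0.2597]
tool_rot: [[1.0, 0.003, -0.002], [0.003, -1.0, 0.001], [-0.002, -0.001, -1.0]]
wrist_force: [1.6, -0.3, -4.4]
finger_gap: 0.0416
gripper_force: 30.0
```

Call:
{"op": "drive_tool", "data": {"moves": [{"fingers": -1,"tx": 0.3,"ty": -1,"tz": 0,"rx": 0,"ry": 0,"rz": 0},{"fingers": -1,"tx": 0.3,"ty": -1,"tz": 0,"rx": 0,"ry": 0,"rz": 0},{"fingers": -1,"tx": 0.3,"ty": -1,"tz": 0,"rx": 0,"ry": 0,"rz": 0},{"fingers": -1,"tx": 0.3,"ty": -0.9,"tz": 0,"rx": 0,"ry": 0,"rz": 0},{"fingers": -1,"tx": 0.3,"ty": -0.7,"tz": 0,"rx": 0,"ry": 0,"rz": 0}]}}

```text
clock: 5.05
ee_pos: [0.5875, 0.087, 0.2595]
tool_rot: [[1.0, 0.004, -0.002], [0.004, -1.0, 0.0], [-0.002, -0.0, -1.0]]
wrist_force: [0.3, -0.3, -4.8]
finger_gap: 0.0418
gripper_force: 30.0
```

Call:
{"op": "drive_tool", "data": {"moves": [{"fingers": -1,"tx": 0.1,"ty": -0.3,"tz": 0,"rx": 0,"ry": 0,"rz": 0},{"fingers": -1,"tx": 0,"ty": 0,"tz": 0,"rx": 0,"ry": 0,"rz": 0},{"fingers": -1,"tx": 0,"ty": 0,"tz": 0,"rx": 0,"ry": 0,"rz": 0},{"fingers": -1,"tx": 0,"ty": 0,"tz": 0,"rx": 0,"ry": 0,"rz": 0}]}}

```text
clock: 5.38
ee_pos: [0.5906, 0.0925, 0.26]
tool_rot: [[1.0, 0.003, -0.001], [0.003, -1.0, -0.0], [-0.001, 0.0, -1.0]]
wrist_force: [0.2, -0.3, -5.1]
finger_gap: 0.0417
gripper_force: 30.0
```

```bash
python3 - <<'E'
from h import *
s=sensors.read_state(); print(s["ee_pos"],s["clock"])
im=vision.get_image("wrist"); cv2.imwrite("pics/w2.png",im)
E
```

```text
[0.59056435 0.09249406 0.26001217] 5.3833
```

View pics/w2.png

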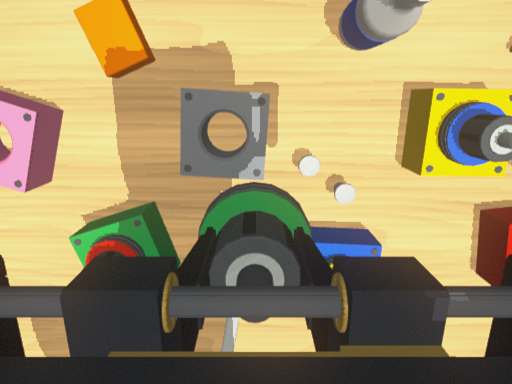

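```bash
python3 - <<'E'
from h import *
c=cam("wrist"); 
print("stand", ray(c,np.mean([(188,97),(261,99),(187,168),(257,172)],0),.052))
z=.26-.024
print("flange far",ray(c,(255.5,183.5),z)-[.032,0], "sides",ray(c,(200.5,232),z),ray(c,(311,232),z))
E
```

```text
stand [0.63210234 0.12592648]
flange far [0.59301523 0.09292448] sides [0.59733867 0.12324027] [0.59745713 0.06216102]
```

Call:
{"op": "drive_tool", "data": {"moves": [{"fingers": -1,"tx": 0.66,"ty": -0.53,"tz": 0,"rx": 0,"ry": 0,"rz": 0},{"fingers": -1,"tx": 0.65,"ty": -0.54,"tz": 0,"rx": 0,"ry": 0,"rz": 0},{"fingers": -1,"tx": 0,"ty": 0,"tz": 0.5,"rx": 0,"ry": 0,"rz": 0},{"fingers": -1,"tx": 0,"ty": 0,"tz": 1,"rx": 0,"ry": 0,"rz": 0},{"fingers": -1,"tx": 0,"ty": 0,"tz": 1,"rx": 0,"ry": 0,"rz": 0}]}}

```text
clock: 5.85
ee_pos: [0.6307, 0.1245, 0.1853]
tool_rot: [[1.0, 0.002, 0.002], [0.002, -1.0, -0.0], [0.002, 0.0, -1.0]]
wrist_force: [1.1, 0.0, -4.2]
finger_gap: 0.0417
gripper_force: 30.0
```

Call:
{"op": "drive_tool", "data": {"moves": [{"fingers": -1,"tx": 0,"ty": 0,"tz": 0.7,"rx": 0,"ry": 0,"rz": 0},{"fingers": -1,"tx": 0,"ty": 0,"tz": 0.5,"rx": 0,"ry": 0,"rz": 0},{"fingers": -1,"tx": 0,"ty": 0,"tz": 0.3,"rx": 0,"ry": 0,"rz": 0},{"fingers": -1,"tx": 0,"ty": 0,"tz": 0,"rx": 0,"ry": 0,"rz": 0},{"fingers": -1,"tx": 0,"ty": 0,"tz": 0,"rx": 0,"ry": 0,"rz": 0}]}}

```text
clock: 6.27
ee_pos: [0.6306, 0.1247, 0.1409]
tool_rot: [[1.0, 0.002, 0.0], [0.002, -1.0, -0.0], [0.0, 0.0, -1.0]]
wrist_force: [0.8, -0.4, -4.1]
finger_gap: 0.0416
gripper_force: 30.0
```

Call:
{"op": "drive_tool", "data": {"moves": [{"fingers": -1,"tx": 0,"ty": 0,"tz": 0.3,"rx": 0,"ry": 0,"rz": 0},{"fingers": -1,"tx": 0,"ty": 0,"tz": 0.3,"rx": 0,"ry": 0,"rz": 0},{"fingers": -1,"tx": 0,"ty": 0,"tz": 0.3,"rx": 0,"ry": 0,"rz": 0},{"fingers": -1,"tx": 0,"ty": 0,"tz": 0.3,"rx": 0,"ry": 0,"rz": 0},{"fingers": -1,"tx": 0,"ty": 0,"tz": 0.2,"rx": 0,"ry": 0,"rz": 0}]}}

```text
clock: 6.68
ee_pos: [0.63, 0.1253, 0.097]
tool_rot: [[1.0, 0.003, -0.001], [0.003, -1.0, -0.0], [-0.001, 0.0, -1.0]]
wrist_force: [0.1, 0.4, -4.0]
finger_gap: 0.0416
gripper_force: 30.0
```

Call:
{"op": "drive_tool", "data": {"moves": [{"fingers": -1,"tx": 0,"ty": 0,"tz": 0.1,"rx": 0,"ry": 0,"rz": 0},{"fingers": -1,"tx": 0,"ty": 0,"tz": 0.1,"rx": 0,"ry": 0,"rz": 0},{"fingers": -1,"tx": 0,"ty": 0,"tz": 0.05,"rx": 0,"ry": 0,"rz": 0},{"fingers": -1,"tx": 0,"ty": 0,"tz": 0,"rx": 0,"ry": 0,"rz": 0}]}}

```text
clock: 7.02
ee_pos: [0.6304, 0.1253, 0.0907]
tool_rot: [[1.0, 0.003, -0.0], [0.003, -1.0, -0.0], [-0.0, 0.0, -1.0]]
wrist_force: [0.2, -0.6, -4.4]
finger_gap: 0.0412
gripper_force: 30.0
```

Call:
{"op": "drive_tool", "data": {"moves": [{"fingers": -1,"tx": 0,"ty": 0,"tz": 0.03,"rx": 0,"ry": 0,"rz": 0},{"fingers": -1,"tx": 0,"ty": 0,"tz": 0.03,"rx": 0,"ry": 0,"rz": 0},{"fingers": -1,"tx": 0,"ty": 0,"tz": 0,"rx": 0,"ry": 0,"rz": 0}]}}

```text
clock: 7.27
ee_pos: [0.6306, 0.1254, 0.0896]
tool_rot: [[1.0, 0.003, 0.001], [0.003, -1.0, -0.0], [0.001, 0.0, -1.0]]
wrist_force: [0.3, 0.9, -2.2]
finger_gap: 0.0413
gripper_force: 30.0
```

Call:
{"op": "drive_tool", "data": {"moves": [{"fingers": 0.5,"tx": 0,"ty": 0,"tz": 0,"rx": 0,"ry": 0,"rz": 0},{"fingers": 0.5,"tx": 0,"ty": 0,"tz": 0,"rx": 0,"ry": 0,"rz": 0},{"fingers": 0.5,"tx": 0,"ty": 0,"tz": 0,"rx": 0,"ry": 0,"rz": 0},{"fingers": 0.5,"tx": 0,"ty": 0,"tz": -0.2,"rx": 0,"ry": 0,"rz": 0},{"fingers": 0.5,"tx": 0,"ty": 0,"tz": -0.5,"rx": 0,"ry": 0,"rz": 0}]}}

```text
clock: 7.68
ee_pos: [0.6297, 0.1252, 0.1092]
tool_rot: [[1.0, 0.003, -0.003], [0.003, -1.0, -0.0], [-0.003, 0.0, -1.0]]
wrist_force: [0.2, 1.1, -0.7]
finger_gap: 0.0683
gripper_force: 0.0
```

Call:
{"op": "drive_tool", "data": {"moves": [{"fingers": 0.5,"tx": 0,"ty": 0,"tz": -1,"rx": 0,"ry": 0,"rz": 0},{"fingers": 0.5,"tx": 0,"ty": 0,"tz": -1,"rx": 0,"ry": 0,"rz": 0},{"fingers": 0.5,"tx": 0,"ty": 0,"tz": -1,"rx": 0,"ry": 0,"rz": 0},{"fingers": 0.5,"tx": 0,"ty": 0,"tz": -1,"rx": 0,"ry": 0,"rz": 0},{"fingers": 0.5,"tx": -0.4,"ty": -0.2,"tz": -1,"rx": 0,"ry": 0,"rz": 0}]}}

```text
clock: 8.1
ee_pos: [0.6192, 0.1306, 0.2621]
tool_rot: [[1.0, 0.002, 0.001], [0.002, -1.0, -0.0], [0.001, 0.0, -1.0]]
wrist_force: [-1.2, 0.5, -0.1]
finger_gap: 0.0713
gripper_force: 0.0
```

Call:
{"op": "drive_tool", "data": {"moves": [{"fingers": 0.5,"tx": -0.9,"ty": -0.5,"tz": 0,"rx": 0,"ry": 0,"rz": 0},{"fingers": 0.5,"tx": -0.9,"ty": -0.5,"tz": 0,"rx": 0,"ry": 0,"rz": 0},{"fingers": 0.5,"tx": -0.9,"ty": -0.5,"tz": 0,"rx": 0,"ry": 0,"rz": 0},{"fingers": 0.5,"tx": -0.9,"ty": -0.5,"tz": 0,"rx": 0,"ry": 0,"rz": 0},{"fingers": 0.5,"tx": -0.9,"ty": -0.5,"tz": 0,"rx": 0,"ry": 0,"rz": 0}]}}

```text
clock: 8.52
ee_pos: [0.4817, 0.2063, 0.2608]
tool_rot: [[1.0, 0.003, 0.001], [0.003, -1.0, 0.0], [0.001, -0.0, -1.0]]
wrist_force: [0.0, 0.2, -0.1]
finger_gap: 0.0713
gripper_force: 0.0
```

Call:
{"op": "drive_tool", "data": {"moves": [{"fingers": 0.5,"tx": -0.7,"ty": -0.2,"tz": 0,"rx": 0,"ry": 0,"rz": 0},{"fingers": 0.5,"tx": -0.3,"ty": -0.1,"tz": 0,"rx": 0,"ry": 0,"rz": 0},{"fingers": 0.5,"tx": 0,"ty": 0,"tz": 0,"rx": 0,"ry": 0,"rz": 0},{"fingers": 0.5,"tx": 0,"ty": 0,"tz": 0,"rx": 0,"ry": 0,"rz": 0},{"fingers": 0.5,"tx": 0,"ty": 0,"tz": 0,"rx": 0,"ry": 0,"rz": 0}]}}

```text
clock: 8.93
ee_pos: [0.4542, 0.2145, 0.2603]
tool_rot: [[1.0, 0.003, 0.001], [0.003, -1.0, 0.0], [0.001, -0.0, -1.0]]
wrist_force: [1.1, 0.2, -0.4]
finger_gap: 0.0712
gripper_force: 0.0
```

```bash
cat > look.py <<'E'
# usage: look.py ringcol file ; locates ring nearest the view centre column ahead of the gripper
import sys
from h import *
s=sensors.read_state(); c=cam("wrist"); im=vision.get_image("wrist"); cv2.imwrite("pics/"+sys.argv[2],im)
print("tcp",np.round(s["ee_pos"],4),s["clock"])
for k in cv2.findContours(mask(im,sys.argv[1]),0,2)[0]:
    if cv2.contourArea(k)>300:
        e=cv2.fitEllipse(cv2.convexHull(k)); print(np.round(e[0]),np.round(e[1]),"->",np.round(ray(c,e[0],.067),4))
E
python3 look.py red w3.png
```

```text
tcp [0.4542 0.2145 0.2603] 8.9333
[220. 142.] [60. 62.] -> [0.4891 0.2504]
```

View pics/w3.png

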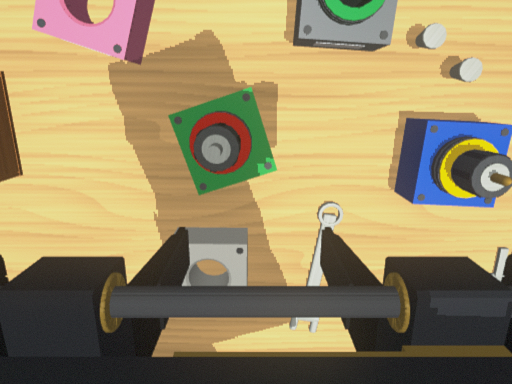

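The wrist view shows holder_red's ring at (220,142) in the green stand and the parked green ring at the top, upright in the grey stand. The averaged grasp point is (0.488, 0.2485).

Call:
{"op": "drive_tool", "data": {"moves": [{"fingers": 0.5,"tx": 0.56,"ty": -0.56,"tz": 0,"rx": 0,"ry": 0,"rz": 0},{"fingers": 0.5,"tx": 0.57,"ty": -0.57,"tz": 0,"rx": 0,"ry": 0,"rz": 0},{"fingers": 0.5,"tx": 0,"ty": 0,"tz": 0.5,"rx": 0,"ry": 0,"rz": 0},{"fingers": 0.5,"tx": 0,"ty": 0,"tz": 1,"rx": 0,"ry": 0,"rz": 0},{"fingers": 0.5,"tx": 0,"ty": 0,"tz": 1,"rx": 0,"ry": 0,"rz": 0}]}}

```text
clock: 9.4
ee_pos: [0.4882, 0.2486, 0.1843]
tool_rot: [[1.0, 0.002, 0.002], [0.002, -1.0, 0.001], [0.002, -0.001, -1.0]]
wrist_force: [0.7, 0.6, 0.1]
finger_gap: 0.0715
gripper_force: 0.0
```

Call:
{"op": "drive_tool", "data": {"moves": [{"fingers": 0.5,"tx": 0,"ty": 0,"tz": 1,"rx": 0,"ry": 0,"rz": 0},{"fingers": 0.5,"tx": 0,"ty": 0,"tz": 0.9,"rx": 0,"ry": 0,"rz": 0},{"fingers": 0.5,"tx": 0,"ty": 0,"tz": 0.7,"rx": 0,"ry": 0,"rz": 0},{"fingers": 0.5,"tx": 0,"ty": 0,"tz": 0.4,"rx": 0,"ry": 0,"rz": 0},{"fingers": 0.5,"tx": 0,"ty": 0,"tz": 0,"rx": 0,"ry": 0,"rz": 0}]}}

```text
clock: 9.82
ee_pos: [0.4867, 0.2479, 0.0922]
tool_rot: [[1.0, 0.002, -0.004], [0.002, -1.0, -0.002], [-0.004, 0.002, -1.0]]
wrist_force: [-0.4, -0.6, 0.1]
finger_gap: 0.0712
gripper_force: 0.0
```

Call:
{"op": "drive_tool", "data": {"moves": [{"fingers": 0.5,"tx": 0,"ty": 0,"tz": 0.12,"rx": 0,"ry": 0,"rz": 0},{"fingers": 0.5,"tx": 0,"ty": 0,"tz": 0,"rx": 0,"ry": 0,"rz": 0},{"fingers": 0.5,"tx": 0,"ty": 0,"tz": 0,"rx": 0,"ry": 0,"rz": 0}]}}

```text
clock: 10.07
ee_pos: [0.4875, 0.2488, 0.0922]
tool_rot: [[1.0, 0.003, 0.001], [0.003, -1.0, 0.0], [0.001, -0.0, -1.0]]
wrist_force: [0.2, -0.7, 0.6]
finger_gap: 0.0713
gripper_force: 0.0
```

Call:
{"op": "drive_tool", "data": {"moves": [{"fingers": -1,"tx": 0,"ty": 0,"tz": 0.08,"rx": 0,"ry": 0,"rz": 0},{"fingers": -1,"tx": 0,"ty": 0,"tz": 0,"rx": 0,"ry": 0,"rz": 0},{"fingers": -1,"tx": 0,"ty": 0,"tz": 0,"rx": 0,"ry": 0,"rz": 0},{"fingers": -1,"tx": 0,"ty": 0,"tz": 0,"rx": 0,"ry": 0,"rz": 0},{"fingers": -1,"tx": 0,"ty": 0,"tz": 0,"rx": 0,"ry": 0,"rz": 0}]}}

```text
clock: 10.48
ee_pos: [0.4869, 0.2488, 0.0893]
tool_rot: [[1.0, 0.003, 0.0], [0.003, -1.0, 0.0], [0.0, -0.0, -1.0]]
wrist_force: [0.1, -0.1, -0.8]
finger_gap: 0.0433
gripper_force: 0.0
```

Call:
{"op": "drive_tool", "data": {"moves": [{"fingers": -1,"tx": 0,"ty": 0,"tz": 0,"rx": 0,"ry": 0,"rz": 0},{"fingers": -1,"tx": 0,"ty": 0,"tz": 0,"rx": 0,"ry": 0,"rz": 0},{"fingers": -1,"tx": 0,"ty": 0,"tz": 0,"rx": 0,"ry": 0,"rz": 0}]}}

```text
clock: 10.73
ee_pos: [0.487, 0.2489, 0.0893]
tool_rot: [[1.0, 0.003, 0.0], [0.003, -1.0, 0.0], [0.0, -0.0, -1.0]]
wrist_force: [-0.4, 1.0, 2.6]
finger_gap: 0.0412
gripper_force: 30.0
```

Call:
{"op": "drive_tool", "data": {"moves": [{"fingers": -1,"tx": 0,"ty": 0,"tz": -0.3,"rx": 0,"ry": 0,"rz": 0},{"fingers": -1,"tx": 0,"ty": 0,"tz": -0.6,"rx": 0,"ry": 0,"rz": 0},{"fingers": -1,"tx": 0,"ty": 0,"tz": -1,"rx": 0,"ry": 0,"rz": 0},{"fingers": -1,"tx": 0,"ty": 0,"tz": -1,"rx": 0,"ry": 0,"rz": 0},{"fingers": -1,"tx": 0,"ty": 0,"tz": -1,"rx": 0,"ry": 0,"rz": 0}]}}

```text
clock: 11.15
ee_pos: [0.4861, 0.2484, 0.2072]
tool_rot: [[1.0, 0.003, -0.002], [0.003, -1.0, -0.001], [-0.002, 0.001, -1.0]]
wrist_force: [0.6, 0.3, -5.6]
finger_gap: 0.0418
gripper_force: 30.0
```

Call:
{"op": "drive_tool", "data": {"moves": [{"fingers": -1,"tx": 0,"ty": 0,"tz": -0.8,"rx": 0,"ry": 0,"rz": 0},{"fingers": -1,"tx": 0,"ty": 0,"tz": -0.6,"rx": 0,"ry": 0,"rz": 0},{"fingers": -1,"tx": 0,"ty": 0,"tz": -0.4,"rx": 0,"ry": 0,"rz": 0},{"fingers": -1,"tx": 0,"ty": 0.4,"tz": 0,"rx": 0,"ry": 0,"rz": 0},{"fingers": -1,"tx": 0,"ty": 0.8,"tz": 0,"rx": 0,"ry": 0,"rz": 0}]}}

```text
clock: 11.57
ee_pos: [0.4865, 0.2132, 0.2601]
tool_rot: [[1.0, 0.005, 0.0], [0.005, -1.0, 0.0], [0.0, -0.0, -1.0]]
wrist_force: [-0.1, -1.1, -7.6]
finger_gap: 0.0414
gripper_force: 30.0
```

Call:
{"op": "drive_tool", "data": {"moves": [{"fingers": -1,"tx": 0,"ty": 1,"tz": 0,"rx": 0,"ry": 0,"rz": 0},{"fingers": -1,"tx": 0,"ty": 1,"tz": 0,"rx": 0,"ry": 0,"rz": 0},{"fingers": -1,"tx": 0,"ty": 1,"tz": 0,"rx": 0,"ry": 0,"rz": 0},{"fingers": -1,"tx": 0,"ty": 1,"tz": 0,"rx": 0,"ry": 0,"rz": 0},{"fingers": -1,"tx": 0,"ty": 1,"tz": 0,"rx": 0,"ry": 0,"rz": 0}]}}

```text
clock: 11.98
ee_pos: [0.4862, 0.0608, 0.2592]
tool_rot: [[1.0, 0.003, -0.002], [0.003, -1.0, -0.0], [-0.002, 0.0, -1.0]]
wrist_force: [1.1, 0.7, -6.1]
finger_gap: 0.0416
gripper_force: 30.0
```

Call:
{"op": "drive_tool", "data": {"moves": [{"fingers": -1,"tx": 0,"ty": 1,"tz": 0,"rx": 0,"ry": 0,"rz": 0},{"fingers": -1,"tx": 0,"ty": 1,"tz": 0,"rx": 0,"ry": 0,"rz": 0},{"fingers": -1,"tx": 0,"ty": 1,"tz": 0,"rx": 0,"ry": 0,"rz": 0},{"fingers": -1,"tx": 0,"ty": 1,"tz": 0,"rx": 0,"ry": 0,"rz": 0},{"fingers": -1,"tx": 0,"ty": 1,"tz": 0,"rx": 0,"ry": 0,"rz": 0}]}}

```text
clock: 12.4
ee_pos: [0.4866, -0.089, 0.2593]
tool_rot: [[1.0, 0.003, -0.002], [0.003, -1.0, 0.0], [-0.002, -0.0, -1.0]]
wrist_force: [0.9, -0.7, -6.2]
finger_gap: 0.0414
gripper_force: 30.0
```

Call:
{"op": "drive_tool", "data": {"moves": [{"fingers": -1,"tx": -0.2,"ty": 1,"tz": 0,"rx": 0,"ry": 0,"rz": 0},{"fingers": -1,"tx": -0.3,"ty": 1,"tz": 0,"rx": 0,"ry": 0,"rz": 0},{"fingers": -1,"tx": -0.3,"ty": 1,"tz": 0,"rx": 0,"ry": 0,"rz": 0},{"fingers": -1,"tx": -0.2,"ty": 1,"tz": 0,"rx": 0,"ry": 0,"rz": 0},{"fingers": -1,"tx": -0.1,"ty": 1,"tz": 0,"rx": 0,"ry": 0,"rz": 0}]}}

```text
clock: 12.82
ee_pos: [0.4533, -0.2387, 0.2593]
tool_rot: [[1.0, 0.003, -0.002], [0.003, -1.0, 0.001], [-0.002, -0.001, -1.0]]
wrist_force: [1.2, 0.8, -5.7]
finger_gap: 0.0414
gripper_force: 30.0
```

Call:
{"op": "drive_tool", "data": {"moves": [{"fingers": -1,"tx": 0,"ty": 0.8,"tz": 0,"rx": 0,"ry": 0,"rz": 0},{"fingers": -1,"tx": 0,"ty": 0.4,"tz": 0,"rx": 0,"ry": 0,"rz": 0},{"fingers": -1,"tx": 0,"ty": 0,"tz": 0,"rx": 0,"ry": 0,"rz": 0},{"fingers": -1,"tx": 0,"ty": 0,"tz": 0,"rx": 0,"ry": 0,"rz": 0},{"fingers": -1,"tx": 0,"ty": 0,"tz": 0,"rx": 0,"ry": 0,"rz": 0}]}}

```text
clock: 13.23
ee_pos: [0.4551, -0.2724, 0.2596]
tool_rot: [[1.0, 0.003, -0.001], [0.003, -1.0, 0.001], [-0.001, -0.001, -1.0]]
wrist_force: [-0.7, -0.6, -6.3]
finger_gap: 0.0416
gripper_force: 30.0
```

```bash
python3 - <<'E'
from h import *
s=sensors.read_state(); print(s["ee_pos"],s["clock"])
im=vision.get_image("wrist"); cv2.imwrite("pics/w4.png",im)
E
```

```text
[ 0.45507909 -0.27236055  0.25963116] 13.2333
```

View pics/w4.png

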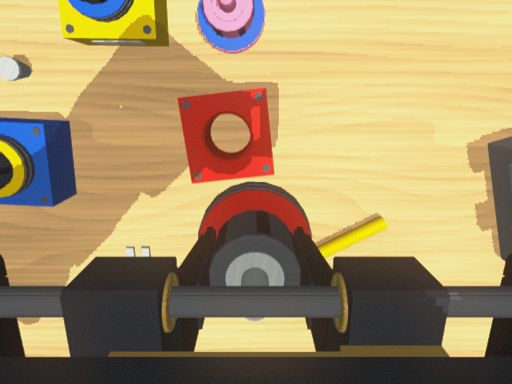

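```bash
python3 - <<'E'
from h import *
c=cam("wrist"); t=sensors.read_state()["ee_pos"][:2]
st=ray(c,(227.75,136.25),.052); ho=ray(c,(255.5,182.5),.2596-.024)-[.032,0]
print(st,ho,"rel",st-ho,"avg abs",(st+[.492,-.2461])/2-t)
E
```

```text
[ 0.49434533 -0.24298481] [ 0.45813075 -0.27150376] rel [0.03621458 0.02851895] avg abs [0.03790617 0.02768429]
```

The wrist view shows the red stand's bore at (231,133) and the held red ring centred between the fingers. Moving over and lowering.

Call:
{"op": "drive_tool", "data": {"moves": [{"fingers": -1,"tx": 0.61,"ty": -0.46,"tz": 0,"rx": 0,"ry": 0,"rz": 0},{"fingers": -1,"tx": 0.62,"ty": -0.47,"tz": 0,"rx": 0,"ry": 0,"rz": 0},{"fingers": -1,"tx": 0,"ty": 0,"tz": 0.5,"rx": 0,"ry": 0,"rz": 0},{"fingers": -1,"tx": 0,"ty": 0,"tz": 1,"rx": 0,"ry": 0,"rz": 0},{"fingers": -1,"tx": 0,"ty": 0,"tz": 1,"rx": 0,"ry": 0,"rz": 0}]}}

```text
clock: 13.7
ee_pos: [0.493, -0.2439, 0.1851]
tool_rot: [[1.0, 0.006, 0.002], [0.006, -1.0, -0.001], [0.002, 0.001, -1.0]]
wrist_force: [0.3, 1.0, -7.3]
finger_gap: 0.0414
gripper_force: 30.0
```

Call:
{"op": "drive_tool", "data": {"moves": [{"fingers": -1,"tx": 0,"ty": 0,"tz": 0.7,"rx": 0,"ry": 0,"rz": 0},{"fingers": -1,"tx": 0,"ty": 0,"tz": 0.5,"rx": 0,"ry": 0,"rz": 0},{"fingers": -1,"tx": 0,"ty": 0,"tz": 0.3,"rx": 0,"ry": 0,"rz": 0},{"fingers": -1,"tx": 0,"ty": 0,"tz": 0,"rx": 0,"ry": 0,"rz": 0},{"fingers": -1,"tx": 0,"ty": 0,"tz": 0,"rx": 0,"ry": 0,"rz": 0}]}}

```text
clock: 14.12
ee_pos: [0.4926, -0.2449, 0.1405]
tool_rot: [[1.0, 0.004, 0.0], [0.004, -1.0, -0.0], [0.0, 0.0, -1.0]]
wrist_force: [0.3, -0.7, -6.0]
finger_gap: 0.0418
gripper_force: 30.0
```

Call:
{"op": "drive_tool", "data": {"moves": [{"fingers": -1,"tx": 0,"ty": 0,"tz": 0.3,"rx": 0,"ry": 0,"rz": 0},{"fingers": -1,"tx": 0,"ty": 0,"tz": 0.3,"rx": 0,"ry": 0,"rz": 0},{"fingers": -1,"tx": 0,"ty": 0,"tz": 0.3,"rx": 0,"ry": 0,"rz": 0},{"fingers": -1,"tx": 0,"ty": 0,"tz": 0.3,"rx": 0,"ry": 0,"rz": 0},{"fingers": -1,"tx": 0,"ty": 0,"tz": 0.2,"rx": 0,"ry": 0,"rz": 0}]}}

```text
clock: 14.53
ee_pos: [0.492, -0.2452, 0.0968]
tool_rot: [[1.0, 0.003, -0.001], [0.003, -1.0, 0.001], [-0.001, -0.001, -1.0]]
wrist_force: [-0.2, -0.2, -6.5]
finger_gap: 0.0417
gripper_force: 30.0
```

Call:
{"op": "drive_tool", "data": {"moves": [{"fingers": -1,"tx": 0,"ty": 0,"tz": 0.1,"rx": 0,"ry": 0,"rz": 0},{"fingers": -1,"tx": 0,"ty": 0,"tz": 0.1,"rx": 0,"ry": 0,"rz": 0},{"fingers": -1,"tx": 0,"ty": 0,"tz": 0.05,"rx": 0,"ry": 0,"rz": 0},{"fingers": -1,"tx": 0,"ty": 0,"tz": 0.02,"rx": 0,"ry": 0,"rz": 0},{"fingers": -1,"tx": 0,"ty": 0,"tz": 0,"rx": 0,"ry": 0,"rz": 0}]}}

```text
clock: 14.95
ee_pos: [0.4924, -0.2454, 0.0901]
tool_rot: [[1.0, 0.003, 0.0], [0.003, -1.0, -0.0], [0.0, 0.0, -1.0]]
wrist_force: [0.2, -0.1, -6.6]
finger_gap: 0.0415
gripper_force: 30.0
```

Call:
{"op": "drive_tool", "data": {"moves": [{"fingers": -1,"tx": 0,"ty": 0,"tz": 0.03,"rx": 0,"ry": 0,"rz": 0},{"fingers": -1,"tx": 0,"ty": 0,"tz": 0.02,"rx": 0,"ry": 0,"rz": 0},{"fingers": -1,"tx": 0,"ty": 0,"tz": 0,"rx": 0,"ry": 0,"rz": 0}]}}

```text
clock: 15.2
ee_pos: [0.4926, -0.2454, 0.0893]
tool_rot: [[1.0, 0.003, 0.001], [0.003, -1.0, -0.001], [0.001, 0.001, -1.0]]
wrist_force: [-1.7, 1.1, 3.1]
finger_gap: 0.0419
gripper_force: 30.0
```

Call:
{"op": "drive_tool", "data": {"moves": [{"fingers": 0.5,"tx": 0,"ty": 0,"tz": 0,"rx": 0,"ry": 0,"rz": 0},{"fingers": 0.5,"tx": 0,"ty": 0,"tz": 0,"rx": 0,"ry": 0,"rz": 0},{"fingers": 0.5,"tx": 0,"ty": 0,"tz": 0,"rx": 0,"ry": 0,"rz": 0},{"fingers": 0.5,"tx": 0,"ty": 0,"tz": -0.2,"rx": 0,"ry": 0,"rz": 0},{"fingers": 0.5,"tx": 0,"ty": 0,"tz": -0.5,"rx": 0,"ry": 0,"rz": 0}]}}

```text
clock: 15.62
ee_pos: [0.4918, -0.245, 0.1087]
tool_rot: [[1.0, 0.003, -0.002], [0.003, -1.0, 0.001], [-0.002, -0.001, -1.0]]
wrist_force: [-1.6, 0.1, -0.2]
finger_gap: 0.0688
gripper_force: 0.0
```

Call:
{"op": "drive_tool", "data": {"moves": [{"fingers": 0.5,"tx": 0,"ty": 0,"tz": -1,"rx": 0,"ry": 0,"rz": 0},{"fingers": 0.5,"tx": 0,"ty": 0,"tz": -1,"rx": 0,"ry": 0,"rz": 0},{"fingers": 0.5,"tx": 0,"ty": 0,"tz": -1,"rx": 0,"ry": 0,"rz": 0},{"fingers": 0.5,"tx": 0,"ty": 0,"tz": -1,"rx": 0,"ry": 0,"rz": 0},{"fingers": 0.5,"tx": 0.1,"ty": -0.4,"tz": -1,"rx": 0,"ry": 0,"rz": 0}]}}

```text
clock: 16.03
ee_pos: [0.4949, -0.2342, 0.2616]
tool_rot: [[1.0, 0.002, 0.001], [0.002, -1.0, -0.001], [0.001, 0.001, -1.0]]
wrist_force: [0.8, -0.5, 0.8]
finger_gap: 0.0713
gripper_force: 0.0
```

Call:
{"op": "drive_tool", "data": {"moves": [{"fingers": 0.5,"tx": 0.4,"ty": -1,"tz": 0,"rx": 0,"ry": 0,"rz": 0},{"fingers": 0.5,"tx": 0.4,"ty": -1,"tz": 0,"rx": 0,"ry": 0,"rz": 0},{"fingers": 0.5,"tx": 0.4,"ty": -1,"tz": 0,"rx": 0,"ry": 0,"rz": 0},{"fingers": 0.5,"tx": 0.4,"ty": -1,"tz": 0,"rx": 0,"ry": 0,"rz": 0},{"fingers": 0.5,"tx": 0.4,"ty": -1,"tz": 0,"rx": 0,"ry": 0,"rz": 0}]}}

```text
clock: 16.45
ee_pos: [0.5551, -0.0816, 0.2602]
tool_rot: [[1.0, 0.003, 0.001], [0.003, -1.0, -0.0], [0.001, 0.0, -1.0]]
wrist_force: [0.2, 0.4, 0.0]
finger_gap: 0.0717
gripper_force: 0.0
```

Call:
{"op": "drive_tool", "data": {"moves": [{"fingers": 0.5,"tx": 0.4,"ty": -1,"tz": 0,"rx": 0,"ry": 0,"rz": 0},{"fingers": 0.5,"tx": 0.4,"ty": -1,"tz": 0,"rx": 0,"ry": 0,"rz": 0},{"fingers": 0.5,"tx": 0.4,"ty": -1,"tz": 0,"rx": 0,"ry": 0,"rz": 0},{"fingers": 0.5,"tx": 0.4,"ty": -1,"tz": 0,"rx": 0,"ry": 0,"rz": 0},{"fingers": 0.5,"tx": 0.4,"ty": -1,"tz": 0,"rx": 0,"ry": 0,"rz": 0}]}}

```text
clock: 16.87
ee_pos: [0.6147, 0.0687, 0.2601]
tool_rot: [[1.0, 0.003, 0.001], [0.003, -1.0, -0.0], [0.001, 0.0, -1.0]]
wrist_force: [0.8, -0.8, -0.1]
finger_gap: 0.0716
gripper_force: 0.0
```

Call:
{"op": "drive_tool", "data": {"moves": [{"fingers": 0.5,"tx": 0.4,"ty": -1,"tz": 0,"rx": 0,"ry": 0,"rz": 0},{"fingers": 0.5,"tx": 0.1,"ty": -0.9,"tz": 0,"rx": 0,"ry": 0,"rz": 0},{"fingers": 0.5,"tx": 0,"ty": 0,"tz": 0,"rx": 0,"ry": 0,"rz": 0},{"fingers": 0.5,"tx": 0,"ty": 0,"tz": 0,"rx": 0,"ry": 0,"rz": 0},{"fingers": 0.5,"tx": 0,"ty": 0,"tz": 0,"rx": 0,"ry": 0,"rz": 0}]}}

```text
clock: 17.28
ee_pos: [0.629, 0.1238, 0.2597]
tool_rot: [[1.0, 0.003, -0.0], [0.003, -1.0, -0.0], [-0.0, 0.0, -1.0]]
wrist_force: [-0.7, 0.1, -0.1]
finger_gap: 0.0713
gripper_force: 0.0
```

Call:
{"op": "drive_tool", "data": {"moves": [{"fingers": 0.5,"tx": 0.05,"ty": -0.05,"tz": 0.5,"rx": 0,"ry": 0,"rz": 0},{"fingers": 0.5,"tx": 0,"ty": 0,"tz": 1,"rx": 0,"ry": 0,"rz": 0},{"fingers": 0.5,"tx": 0,"ty": 0,"tz": 1,"rx": 0,"ry": 0,"rz": 0},{"fingers": 0.5,"tx": 0,"ty": 0,"tz": 1,"rx": 0,"ry": 0,"rz": 0},{"fingers": 0.5,"tx": 0,"ty": 0,"tz": 0.9,"rx": 0,"ry": 0,"rz": 0}]}}

```text
clock: 17.7
ee_pos: [0.6303, 0.124, 0.1264]
tool_rot: [[1.0, 0.001, -0.0], [0.001, -1.0, -0.0], [-0.0, 0.0, -1.0]]
wrist_force: [0.4, 0.6, -0.7]
finger_gap: 0.0713
gripper_force: 0.0
```

Call:
{"op": "drive_tool", "data": {"moves": [{"fingers": 0.5,"tx": 0,"ty": 0,"tz": 0.7,"rx": 0,"ry": 0,"rz": 0},{"fingers": 0.5,"tx": 0,"ty": 0,"tz": 0.4,"rx": 0,"ry": 0,"rz": 0},{"fingers": 0.5,"tx": 0,"ty": 0,"tz": 0.12,"rx": 0,"ry": 0,"rz": 0},{"fingers": 0.5,"tx": 0,"ty": 0,"tz": 0.06,"rx": 0,"ry": 0,"rz": 0},{"fingers": 0.5,"tx": 0,"ty": 0,"tz": 0,"rx": 0,"ry": 0,"rz": 0}]}}

```text
clock: 18.12
ee_pos: [0.6312, 0.1252, 0.09]
tool_rot: [[1.0, 0.003, 0.001], [0.003, -1.0, -0.0], [0.001, 0.0, -1.0]]
wrist_force: [-1.2, 0.7, -0.6]
finger_gap: 0.0712
gripper_force: 0.0
```

Call:
{"op": "drive_tool", "data": {"moves": [{"fingers": 0.5,"tx": 0,"ty": 0,"tz": 0,"rx": 0,"ry": 0,"rz": 0},{"fingers": -1,"tx": 0,"ty": 0,"tz": 0,"rx": 0,"ry": 0,"rz": 0},{"fingers": -1,"tx": 0,"ty": 0,"tz": 0,"rx": 0,"ry": 0,"rz": 0},{"fingers": -1,"tx": 0,"ty": 0,"tz": 0,"rx": 0,"ry": 0,"rz": 0},{"fingers": -1,"tx": 0,"ty": 0,"tz": 0,"rx": 0,"ry": 0,"rz": 0}]}}

```text
clock: 18.53
ee_pos: [0.6307, 0.1257, 0.0895]
tool_rot: [[1.0, 0.003, 0.001], [0.003, -1.0, -0.0], [0.001, 0.0, -1.0]]
wrist_force: [-0.1, -0.4, -0.5]
finger_gap: 0.0503
gripper_force: 0.0
```

Call:
{"op": "drive_tool", "data": {"moves": [{"fingers": -1,"tx": 0,"ty": 0,"tz": 0,"rx": 0,"ry": 0,"rz": 0},{"fingers": -1,"tx": 0,"ty": 0,"tz": 0,"rx": 0,"ry": 0,"rz": 0},{"fingers": -1,"tx": 0,"ty": 0,"tz": 0,"rx": 0,"ry": 0,"rz": 0},{"fingers": -1,"tx": 0,"ty": 0,"tz": 0,"rx": 0,"ry": 0,"rz": 0}]}}

```text
clock: 18.87
ee_pos: [0.6307, 0.1256, 0.0893]
tool_rot: [[1.0, 0.003, 0.0], [0.003, -1.0, -0.0], [0.0, 0.0, -1.0]]
wrist_force: [-1.0, 0.5, 2.6]
finger_gap: 0.0418
gripper_force: 30.0
```

Call:
{"op": "drive_tool", "data": {"moves": [{"fingers": -1,"tx": 0,"ty": 0,"tz": -0.3,"rx": 0,"ry": 0,"rz": 0},{"fingers": -1,"tx": 0,"ty": 0,"tz": -0.6,"rx": 0,"ry": 0,"rz": 0},{"fingers": -1,"tx": 0,"ty": 0,"tz": -1,"rx": 0,"ry": 0,"rz": 0},{"fingers": -1,"tx": 0,"ty": 0,"tz": -1,"rx": 0,"ry": 0,"rz": 0},{"fingers": -1,"tx": 0,"ty": 0,"tz": -1,"rx": 0,"ry": 0,"rz": 0}]}}

```text
clock: 19.28
ee_pos: [0.6301, 0.1256, 0.2072]
tool_rot: [[1.0, 0.003, -0.002], [0.003, -1.0, -0.0], [-0.002, 0.0, -1.0]]
wrist_force: [1.0, -0.2, -5.0]
finger_gap: 0.0412
gripper_force: 30.0
```

Call:
{"op": "drive_tool", "data": {"moves": [{"fingers": -1,"tx": 0,"ty": 0,"tz": -0.8,"rx": 0,"ry": 0,"rz": 0},{"fingers": -1,"tx": 0,"ty": 0,"tz": -0.6,"rx": 0,"ry": 0,"rz": 0},{"fingers": -1,"tx": 0,"ty": 0,"tz": -0.4,"rx": 0,"ry": 0,"rz": 0},{"fingers": -1,"tx": -0.4,"ty": -0.3,"tz": 0,"rx": 0,"ry": 0,"rz": 0},{"fingers": -1,"tx": -0.8,"ty": -0.7,"tz": 0,"rx": 0,"ry": 0,"rz": 0}]}}

```text
clock: 19.7
ee_pos: [0.5956, 0.154, 0.2605]
tool_rot: [[1.0, 0.001, 0.001], [0.001, -1.0, -0.0], [0.001, 0.0, -1.0]]
wrist_force: [0.6, 0.8, -5.4]
finger_gap: 0.0414
gripper_force: 30.0
```

Call:
{"op": "drive_tool", "data": {"moves": [{"fingers": -1,"tx": -0.8,"ty": -0.7,"tz": 0,"rx": 0,"ry": 0,"rz": 0},{"fingers": -1,"tx": -0.8,"ty": -0.7,"tz": 0,"rx": 0,"ry": 0,"rz": 0},{"fingers": -1,"tx": -0.8,"ty": -0.7,"tz": 0,"rx": 0,"ry": 0,"rz": 0},{"fingers": -1,"tx": -0.8,"ty": -0.6,"tz": 0,"rx": 0,"ry": 0,"rz": 0},{"fingers": -1,"tx": -0.4,"ty": -0.3,"tz": 0,"rx": 0,"ry": 0,"rz": 0}]}}

```text
clock: 20.12
ee_pos: [0.4834, 0.2466, 0.2602]
tool_rot: [[1.0, 0.004, -0.002], [0.004, -1.0, -0.0], [-0.002, 0.0, -1.0]]
wrist_force: [0.1, 0.5, -5.1]
finger_gap: 0.0415
gripper_force: 30.0
```

Call:
{"op": "drive_tool", "data": {"moves": [{"fingers": -1,"tx": 0,"ty": 0,"tz": 0.5,"rx": 0,"ry": 0,"rz": 0},{"fingers": -1,"tx": 0,"ty": 0,"tz": 0.5,"rx": 0,"ry": 0,"rz": 0},{"fingers": -1,"tx": 0,"ty": 0,"tz": 0,"rx": 0,"ry": 0,"rz": 0},{"fingers": -1,"tx": 0,"ty": 0,"tz": 0,"rx": 0,"ry": 0,"rz": 0},{"fingers": -1,"tx": 0,"ty": 0,"tz": 0,"rx": 0,"ry": 0,"rz": 0}]}}

```text
clock: 20.53
ee_pos: [0.4867, 0.245, 0.2307]
tool_rot: [[1.0, 0.003, 0.0], [0.003, -1.0, -0.0], [0.0, 0.0, -1.0]]
wrist_force: [-0.7, 0.6, -4.4]
finger_gap: 0.0415
gripper_force: 30.0
```

Call:
{"op": "drive_tool", "data": {"moves": [{"fingers": -1,"tx": -0.02,"ty": -0.05,"tz": 0.5,"rx": 0,"ry": 0,"rz": 0},{"fingers": -1,"tx": 0,"ty": 0,"tz": 1,"rx": 0,"ry": 0,"rz": 0},{"fingers": -1,"tx": 0,"ty": 0,"tz": 0.8,"rx": 0,"ry": 0,"rz": 0},{"fingers": -1,"tx": 0,"ty": 0,"tz": 0.5,"rx": 0,"ry": 0,"rz": 0},{"fingers": -1,"tx": 0,"ty": 0,"tz": 0.2,"rx": 0,"ry": 0,"rz": 0}]}}

```text
clock: 20.95
ee_pos: [0.4855, 0.2463, 0.1388]
tool_rot: [[1.0, 0.003, -0.002], [0.003, -1.0, -0.001], [-0.002, 0.001, -1.0]]
wrist_force: [0.7, -0.0, -4.4]
finger_gap: 0.0417
gripper_force: 30.0
```

Call:
{"op": "drive_tool", "data": {"moves": [{"fingers": -1,"tx": 0,"ty": 0,"tz": 0.3,"rx": 0,"ry": 0,"rz": 0},{"fingers": -1,"tx": 0,"ty": 0,"tz": 0.3,"rx": 0,"ry": 0,"rz": 0},{"fingers": -1,"tx": 0,"ty": 0,"tz": 0.3,"rx": 0,"ry": 0,"rz": 0},{"fingers": -1,"tx": 0,"ty": 0,"tz": 0.3,"rx": 0,"ry": 0,"rz": 0},{"fingers": -1,"tx": 0,"ty": 0,"tz": 0.2,"rx": 0,"ry": 0,"rz": 0}]}}

```text
clock: 21.37
ee_pos: [0.4856, 0.2466, 0.0973]
tool_rot: [[1.0, 0.003, -0.0], [0.003, -1.0, -0.0], [-0.0, 0.0, -1.0]]
wrist_force: [-0.3, 1.0, -3.7]
finger_gap: 0.0418
gripper_force: 30.0
```

Call:
{"op": "drive_tool", "data": {"moves": [{"fingers": -1,"tx": 0,"ty": 0,"tz": 0.1,"rx": 0,"ry": 0,"rz": 0},{"fingers": -1,"tx": 0,"ty": 0,"tz": 0.1,"rx": 0,"ry": 0,"rz": 0},{"fingers": -1,"tx": 0,"ty": 0,"tz": 0.05,"rx": 0,"ry": 0,"rz": 0},{"fingers": -1,"tx": 0,"ty": 0,"tz": 0.02,"rx": 0,"ry": 0,"rz": 0},{"fingers": -1,"tx": 0,"ty": 0,"tz": 0,"rx": 0,"ry": 0,"rz": 0}]}}

```text
clock: 21.78
ee_pos: [0.4858, 0.2467, 0.0901]
tool_rot: [[1.0, 0.003, 0.0], [0.003, -1.0, -0.0], [0.0, 0.0, -1.0]]
wrist_force: [0.4, -0.5, -4.7]
finger_gap: 0.0415
gripper_force: 30.0
```

Call:
{"op": "drive_tool", "data": {"moves": [{"fingers": -1,"tx": 0,"ty": 0,"tz": 0.03,"rx": 0,"ry": 0,"rz": 0},{"fingers": -1,"tx": 0,"ty": 0,"tz": 0.02,"rx": 0,"ry": 0,"rz": 0},{"fingers": -1,"tx": 0,"ty": 0,"tz": 0,"rx": 0,"ry": 0,"rz": 0}]}}

```text
clock: 22.03
ee_pos: [0.4859, 0.2468, 0.0892]
tool_rot: [[1.0, 0.003, 0.001], [0.003, -1.0, 0.0], [0.001, -0.0, -1.0]]
wrist_force: [-1.9, -0.7, 2.8]
finger_gap: 0.0418
gripper_force: 30.0
```

Call:
{"op": "drive_tool", "data": {"moves": [{"fingers": 0.5,"tx": 0,"ty": 0,"tz": 0,"rx": 0,"ry": 0,"rz": 0},{"fingers": 0.5,"tx": 0,"ty": 0,"tz": 0,"rx": 0,"ry": 0,"rz": 0},{"fingers": 0.5,"tx": 0,"ty": 0,"tz": 0,"rx": 0,"ry": 0,"rz": 0},{"fingers": 0.5,"tx": 0,"ty": 0,"tz": -0.2,"rx": 0,"ry": 0,"rz": 0},{"fingers": 0.5,"tx": 0,"ty": 0,"tz": -0.5,"rx": 0,"ry": 0,"rz": 0}]}}

```text
clock: 22.45
ee_pos: [0.4851, 0.2464, 0.1087]
tool_rot: [[1.0, 0.003, -0.003], [0.003, -1.0, -0.001], [-0.003, 0.001, -1.0]]
wrist_force: [-0.5, 0.4, 0.6]
finger_gap: 0.0683
gripper_force: 0.0
```

Call:
{"op": "drive_tool", "data": {"moves": [{"fingers": 0.5,"tx": 0,"ty": 0,"tz": -1,"rx": 0,"ry": 0,"rz": 0},{"fingers": 0.5,"tx": 0,"ty": 0,"tz": -1,"rx": 0,"ry": 0,"rz": 0},{"fingers": 0.5,"tx": 0,"ty": 0,"tz": -1,"rx": 0,"ry": 0,"rz": 0},{"fingers": 0.5,"tx": 0,"ty": 0,"tz": -1,"rx": 0,"ry": 0,"rz": 0},{"fingers": 0.5,"tx": -0.1,"ty": 0.5,"tz": -1,"rx": 0,"ry": 0,"rz": 0}]}}

```text
clock: 22.87
ee_pos: [0.4828, 0.2327, 0.2615]
tool_rot: [[1.0, 0.004, 0.001], [0.004, -1.0, 0.001], [0.001, -0.001, -1.0]]
wrist_force: [-0.0, 0.2, 0.1]
finger_gap: 0.0713
gripper_force: 0.0
```

Call:
{"op": "drive_tool", "data": {"moves": [{"fingers": 0.5,"tx": -0.2,"ty": 1,"tz": 0,"rx": 0,"ry": 0,"rz": 0},{"fingers": 0.5,"tx": -0.2,"ty": 1,"tz": 0,"rx": 0,"ry": 0,"rz": 0},{"fingers": 0.5,"tx": -0.2,"ty": 1,"tz": 0,"rx": 0,"ry": 0,"rz": 0},{"fingers": 0.5,"tx": -0.2,"ty": 1,"tz": 0,"rx": 0,"ry": 0,"rz": 0},{"fingers": 0.5,"tx": -0.2,"ty": 1,"tz": 0,"rx": 0,"ry": 0,"rz": 0}]}}

```text
clock: 23.28
ee_pos: [0.4526, 0.0804, 0.2601]
tool_rot: [[1.0, 0.004, 0.001], [0.004, -1.0, -0.0], [0.001, 0.0, -1.0]]
wrist_force: [0.4, -0.6, 0.7]
finger_gap: 0.0711
gripper_force: 0.0
```

Call:
{"op": "drive_tool", "data": {"moves": [{"fingers": 0.5,"tx": -0.2,"ty": 1,"tz": 0,"rx": 0,"ry": 0,"rz": 0},{"fingers": 0.5,"tx": -0.2,"ty": 1,"tz": 0,"rx": 0,"ry": 0,"rz": 0},{"fingers": 0.5,"tx": -0.2,"ty": 1,"tz": 0,"rx": 0,"ry": 0,"rz": 0},{"fingers": 0.5,"tx": -0.1,"ty": 0.8,"tz": 0,"rx": 0,"ry": 0,"rz": 0},{"fingers": 0.5,"tx": 0,"ty": 0.3,"tz": 0,"rx": 0,"ry": 0,"rz": 0}]}}

```text
clock: 23.7
ee_pos: [0.432, -0.0437, 0.26]
tool_rot: [[1.0, 0.001, 0.001], [0.001, -1.0, -0.001], [0.001, 0.001, -1.0]]
wrist_force: [0.3, 0.2, -0.7]
finger_gap: 0.0712
gripper_force: 0.0
```

Call:
{"op": "drive_tool", "data": {"moves": [{"fingers": 0.5,"tx": 0,"ty": 0,"tz": 0,"rx": 0,"ry": 0,"rz": 0},{"fingers": 0.5,"tx": 0,"ty": 0,"tz": 0,"rx": 0,"ry": 0,"rz": 0},{"fingers": 0.5,"tx": 0,"ty": 0,"tz": 0,"rx": 0,"ry": 0,"rz": 0}]}}

```text
clock: 23.95
ee_pos: [0.4327, -0.0406, 0.2596]
tool_rot: [[1.0, 0.004, 0.0], [0.004, -1.0, 0.0], [0.0, -0.0, -1.0]]
wrist_force: [0.4, 0.2, -0.1]
finger_gap: 0.0711
gripper_force: 0.0
```

```bash
python3 look.py yellow w5.png; python3 - <<'E'
from h import *
c=cam("wrist"); im=cv2.imread("pics/w5.png")
for k in cv2.findContours(mask(im,"blue"),0,2)[0]:
    if cv2.contourArea(k)>2000:
        r=cv2.minAreaRect(k); print("blue",np.round(r[0]),np.round(r[1]),ray(c,r[0],.052))
E
```

```text
tcp [ 0.4327 -0.0406  0.2596] 23.95
[220. 146.] [60. 62.] -> [ 0.4639 -0.0045]
[345.  10.] [ 34. 117.] -> [ 0.588 -0.121]
blue [221. 143.] [88. 85.] [ 0.46536751 -0.00394403]
```

View pics/w5.png

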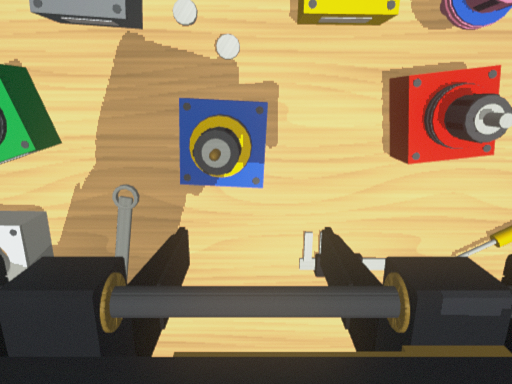

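The wrist view shows holder_yellow's ring at (220,146) in the blue stand, and holder_red upright in the red stand at right. The averaged grasp point is (0.463, -0.0058).

Call:
{"op": "drive_tool", "data": {"moves": [{"fingers": 0.5,"tx": 0.5,"ty": -0.58,"tz": 0,"rx": 0,"ry": 0,"rz": 0},{"fingers": 0.5,"tx": 0.51,"ty": -0.58,"tz": 0,"rx": 0,"ry": 0,"rz": 0},{"fingers": 0.5,"tx": 0,"ty": 0,"tz": 0.5,"rx": 0,"ry": 0,"rz": 0},{"fingers": 0.5,"tx": 0,"ty": 0,"tz": 1,"rx": 0,"ry": 0,"rz": 0},{"fingers": 0.5,"tx": 0,"ty": 0,"tz": 1,"rx": 0,"ry": 0,"rz": 0}]}}

```text
clock: 24.42
ee_pos: [0.4633, -0.0051, 0.1842]
tool_rot: [[1.0, 0.006, 0.002], [0.006, -1.0, -0.0], [0.002, 0.0, -1.0]]
wrist_force: [1.1, -1.3, -0.3]
finger_gap: 0.0714
gripper_force: 0.0
```

Call:
{"op": "drive_tool", "data": {"moves": [{"fingers": 0.5,"tx": 0,"ty": 0,"tz": 1,"rx": 0,"ry": 0,"rz": 0},{"fingers": 0.5,"tx": 0,"ty": 0,"tz": 0.9,"rx": 0,"ry": 0,"rz": 0},{"fingers": 0.5,"tx": 0,"ty": 0,"tz": 0.7,"rx": 0,"ry": 0,"rz": 0},{"fingers": 0.5,"tx": 0,"ty": 0,"tz": 0.4,"rx": 0,"ry": 0,"rz": 0},{"fingers": 0.5,"tx": 0,"ty": 0,"tz": 0.1,"rx": 0,"ry": 0,"rz": 0}]}}

```text
clock: 24.83
ee_pos: [0.4621, -0.0054, 0.0896]
tool_rot: [[1.0, 0.005, -0.003], [0.005, -1.0, 0.001], [-0.003, -0.001, -1.0]]
wrist_force: [-0.3, 0.1, -0.2]
finger_gap: 0.0712
gripper_force: 0.0
```

Call:
{"op": "drive_tool", "data": {"moves": [{"fingers": 0.5,"tx": 0,"ty": 0,"tz": 0.08,"rx": 0,"ry": 0,"rz": 0},{"fingers": 0.5,"tx": 0,"ty": 0,"tz": 0,"rx": 0,"ry": 0,"rz": 0},{"fingers": 0.5,"tx": 0,"ty": 0,"tz": 0,"rx": 0,"ry": 0,"rz": 0}]}}

```text
clock: 25.08
ee_pos: [0.4632, -0.0063, 0.0898]
tool_rot: [[1.0, 0.004, 0.001], [0.004, -1.0, -0.0], [0.001, 0.0, -1.0]]
wrist_force: [-0.4, -1.0, 0.1]
finger_gap: 0.0711
gripper_force: 0.0
```

Call:
{"op": "drive_tool", "data": {"moves": [{"fingers": -1,"tx": 0,"ty": 0,"tz": 0.02,"rx": 0,"ry": 0,"rz": 0},{"fingers": -1,"tx": 0,"ty": 0,"tz": 0,"rx": 0,"ry": 0,"rz": 0},{"fingers": -1,"tx": 0,"ty": 0,"tz": 0,"rx": 0,"ry": 0,"rz": 0},{"fingers": -1,"tx": 0,"ty": 0,"tz": 0,"rx": 0,"ry": 0,"rz": 0},{"fingers": -1,"tx": 0,"ty": 0,"tz": 0,"rx": 0,"ry": 0,"rz": 0}]}}

```text
clock: 25.5
ee_pos: [0.4628, -0.0066, 0.0887]
tool_rot: [[1.0, 0.003, 0.0], [0.003, -1.0, -0.0], [0.0, 0.0, -1.0]]
wrist_force: [-0.4, 7.4, 2.7]
finger_gap: 0.0434
gripper_force: 3.4
```

Call:
{"op": "drive_tool", "data": {"moves": [{"fingers": -1,"tx": 0,"ty": 0,"tz": 0,"rx": 0,"ry": 0,"rz": 0},{"fingers": -1,"tx": 0,"ty": 0,"tz": 0,"rx": 0,"ry": 0,"rz": 0},{"fingers": -1,"tx": 0,"ty": 0,"tz": 0,"rx": 0,"ry": 0,"rz": 0}]}}

```text
clock: 25.75
ee_pos: [0.4629, -0.0066, 0.0887]
tool_rot: [[1.0, 0.003, 0.0], [0.003, -1.0, -0.0], [0.0, 0.0, -1.0]]
wrist_force: [-0.5, 0.4, 5.6]
finger_gap: 0.0419
gripper_force: 30.0
```

Call:
{"op": "drive_tool", "data": {"moves": [{"fingers": -1,"tx": 0,"ty": 0,"tz": -0.3,"rx": 0,"ry": 0,"rz": 0},{"fingers": -1,"tx": 0,"ty": 0,"tz": -0.6,"rx": 0,"ry": 0,"rz": 0},{"fingers": -1,"tx": 0,"ty": 0,"tz": -1,"rx": 0,"ry": 0,"rz": 0},{"fingers": -1,"tx": 0,"ty": 0,"tz": -1,"rx": 0,"ry": 0,"rz": 0},{"fingers": -1,"tx": 0,"ty": 0,"tz": -1,"rx": 0,"ry": 0,"rz": 0}]}}

```text
clock: 26.17
ee_pos: [0.462, -0.0065, 0.2068]
tool_rot: [[1.0, 0.003, -0.002], [0.003, -1.0, 0.0], [-0.002, -0.0, -1.0]]
wrist_force: [1.1, -0.6, -4.9]
finger_gap: 0.0418
gripper_force: 30.0
```

Call:
{"op": "drive_tool", "data": {"moves": [{"fingers": -1,"tx": 0,"ty": 0,"tz": -0.8,"rx": 0,"ry": 0,"rz": 0},{"fingers": -1,"tx": 0,"ty": 0,"tz": -0.6,"rx": 0,"ry": 0,"rz": 0},{"fingers": -1,"tx": 0,"ty": 0,"tz": -0.4,"rx": 0,"ry": 0,"rz": 0},{"fingers": -1,"tx": 0.5,"ty": -0.4,"tz": 0,"rx": 0,"ry": 0,"rz": 0},{"fingers": -1,"tx": 0.9,"ty": -0.7,"tz": 0,"rx": 0,"ry": 0,"rz": 0}]}}

```text
clock: 26.58
ee_pos: [0.5033, 0.0258, 0.2609]
tool_rot: [[1.0, 0.001, -0.0], [0.001, -1.0, -0.001], [-0.0, 0.001, -1.0]]
wrist_force: [0.8, -0.0, -5.3]
finger_gap: 0.0418
gripper_force: 30.0
```

Call:
{"op": "drive_tool", "data": {"moves": [{"fingers": -1,"tx": 0.9,"ty": -0.7,"tz": 0,"rx": 0,"ry": 0,"rz": 0},{"fingers": -1,"tx": 0.9,"ty": -0.7,"tz": 0,"rx": 0,"ry": 0,"rz": 0},{"fingers": -1,"tx": 0.9,"ty": -0.7,"tz": 0,"rx": 0,"ry": 0,"rz": 0},{"fingers": -1,"tx": 0.9,"ty": -0.7,"tz": 0,"rx": 0,"ry": 0,"rz": 0},{"fingers": -1,"tx": 0.6,"ty": -0.45,"tz": 0,"rx": 0,"ry": 0,"rz": 0}]}}

```text
clock: 27.0
ee_pos: [0.6317, 0.1263, 0.259]
tool_rot: [[1.0, 0.004, -0.001], [0.004, -1.0, 0.0], [-0.001, -0.0, -1.0]]
wrist_force: [-0.1, -1.3, -5.2]
finger_gap: 0.0417
gripper_force: 30.0
```

Call:
{"op": "drive_tool", "data": {"moves": [{"fingers": -1,"tx": 0,"ty": 0,"tz": 0.5,"rx": 0,"ry": 0,"rz": 0},{"fingers": -1,"tx": 0,"ty": 0,"tz": 0.5,"rx": 0,"ry": 0,"rz": 0},{"fingers": -1,"tx": 0,"ty": 0,"tz": 0,"rx": 0,"ry": 0,"rz": 0},{"fingers": -1,"tx": 0,"ty": 0,"tz": 0,"rx": 0,"ry": 0,"rz": 0},{"fingers": -1,"tx": 0,"ty": 0,"tz": 0,"rx": 0,"ry": 0,"rz": 0}]}}

```text
clock: 27.42
ee_pos: [0.6304, 0.1243, 0.2304]
tool_rot: [[1.0, 0.003, 0.0], [0.003, -1.0, -0.0], [0.0, 0.0, -1.0]]
wrist_force: [0.1, -1.3, -4.3]
finger_gap: 0.0418
gripper_force: 30.0
```

Call:
{"op": "drive_tool", "data": {"moves": [{"fingers": -1,"tx": 0.02,"ty": 0,"tz": 0.5,"rx": 0,"ry": 0,"rz": 0},{"fingers": -1,"tx": 0,"ty": 0,"tz": 1,"rx": 0,"ry": 0,"rz": 0},{"fingers": -1,"tx": 0,"ty": 0,"tz": 0.8,"rx": 0,"ry": 0,"rz": 0},{"fingers": -1,"tx": 0,"ty": 0,"tz": 0.5,"rx": 0,"ry": 0,"rz": 0},{"fingers": -1,"tx": 0,"ty": 0,"tz": 0.2,"rx": 0,"ry": 0,"rz": 0}]}}

```text
clock: 27.83
ee_pos: [0.6304, 0.1241, 0.1383]
tool_rot: [[1.0, 0.003, -0.002], [0.003, -1.0, -0.0], [-0.002, 0.0, -1.0]]
wrist_force: [-1.0, 0.2, -5.9]
finger_gap: 0.0423
gripper_force: 30.0
```

Call:
{"op": "drive_tool", "data": {"moves": [{"fingers": -1,"tx": 0,"ty": 0,"tz": 0.3,"rx": 0,"ry": 0,"rz": 0},{"fingers": -1,"tx": 0,"ty": 0,"tz": 0.3,"rx": 0,"ry": 0,"rz": 0},{"fingers": -1,"tx": 0,"ty": 0,"tz": 0.3,"rx": 0,"ry": 0,"rz": 0},{"fingers": -1,"tx": 0,"ty": 0,"tz": 0.3,"rx": 0,"ry": 0,"rz": 0},{"fingers": -1,"tx": 0,"ty": 0,"tz": 0.2,"rx": 0,"ry": 0,"rz": 0}]}}

```text
clock: 28.25
ee_pos: [0.6309, 0.1244, 0.0967]
tool_rot: [[1.0, 0.003, -0.0], [0.003, -1.0, -0.0], [-0.0, 0.0, -1.0]]
wrist_force: [0.2, -0.8, -3.8]
finger_gap: 0.0418
gripper_force: 30.0
```

Call:
{"op": "drive_tool", "data": {"moves": [{"fingers": -1,"tx": 0,"ty": 0,"tz": 0.1,"rx": 0,"ry": 0,"rz": 0},{"fingers": -1,"tx": 0,"ty": 0,"tz": 0.1,"rx": 0,"ry": 0,"rz": 0},{"fingers": -1,"tx": 0,"ty": 0,"tz": 0.05,"rx": 0,"ry": 0,"rz": 0},{"fingers": -1,"tx": 0,"ty": 0,"tz": 0.02,"rx": 0,"ry": 0,"rz": 0},{"fingers": -1,"tx": 0,"ty": 0,"tz": 0,"rx": 0,"ry": 0,"rz": 0}]}}

```text
clock: 28.67
ee_pos: [0.6311, 0.1244, 0.0895]
tool_rot: [[1.0, 0.003, 0.0], [0.003, -1.0, -0.0], [0.0, 0.0, -1.0]]
wrist_force: [0.3, -0.1, -5.5]
finger_gap: 0.0416
gripper_force: 30.0
```

Call:
{"op": "drive_tool", "data": {"moves": [{"fingers": -1,"tx": 0,"ty": 0,"tz": 0.03,"rx": 0,"ry": 0,"rz": 0},{"fingers": -1,"tx": 0,"ty": 0,"tz": 0.03,"rx": 0,"ry": 0,"rz": 0},{"fingers": -1,"tx": 0,"ty": 0,"tz": 0,"rx": 0,"ry": 0,"rz": 0}]}}

```text
clock: 28.92
ee_pos: [0.6312, 0.1245, 0.0887]
tool_rot: [[1.0, 0.003, 0.001], [0.003, -1.0, 0.0], [0.001, -0.0, -1.0]]
wrist_force: [-1.9, -0.2, 3.9]
finger_gap: 0.0417
gripper_force: 30.0
```

Call:
{"op": "drive_tool", "data": {"moves": [{"fingers": 0.5,"tx": 0,"ty": 0,"tz": 0,"rx": 0,"ry": 0,"rz": 0},{"fingers": 0.5,"tx": 0,"ty": 0,"tz": 0,"rx": 0,"ry": 0,"rz": 0},{"fingers": 0.5,"tx": 0,"ty": 0,"tz": 0,"rx": 0,"ry": 0,"rz": 0},{"fingers": 0.5,"tx": 0,"ty": 0,"tz": -0.2,"rx": 0,"ry": 0,"rz": 0},{"fingers": 0.5,"tx": 0,"ty": 0,"tz": -0.5,"rx": 0,"ry": 0,"rz": 0}]}}

```text
clock: 29.33
ee_pos: [0.6302, 0.1243, 0.1074]
tool_rot: [[1.0, 0.003, -0.003], [0.003, -1.0, -0.0], [-0.003, 0.0, -1.0]]
wrist_force: [0.1, 0.8, -0.2]
finger_gap: 0.0684
gripper_force: 0.0
```

Call:
{"op": "drive_tool", "data": {"moves": [{"fingers": 0.5,"tx": 0,"ty": 0,"tz": -1,"rx": 0,"ry": 0,"rz": 0},{"fingers": 0.5,"tx": 0,"ty": 0,"tz": -1,"rx": 0,"ry": 0,"rz": 0},{"fingers": 0.5,"tx": 0,"ty": 0,"tz": -1,"rx": 0,"ry": 0,"rz": 0},{"fingers": 0.5,"tx": 0,"ty": 0,"tz": -1,"rx": 0,"ry": 0,"rz": 0},{"fingers": 0.5,"tx": -0.1,"ty": 0.5,"tz": -1,"rx": 0,"ry": 0,"rz": 0}]}}

```text
clock: 29.75
ee_pos: [0.6279, 0.1109, 0.2605]
tool_rot: [[1.0, 0.005, 0.001], [0.005, -1.0, 0.0], [0.001, -0.0, -1.0]]
wrist_force: [0.4, -0.9, 1.1]
finger_gap: 0.0715
gripper_force: 0.0
```

Call:
{"op": "drive_tool", "data": {"moves": [{"fingers": 0.5,"tx": -0.2,"ty": 1,"tz": 0,"rx": 0,"ry": 0,"rz": 0},{"fingers": 0.5,"tx": -0.2,"ty": 1,"tz": 0,"rx": 0,"ry": 0,"rz": 0},{"fingers": 0.5,"tx": -0.2,"ty": 1,"tz": 0,"rx": 0,"ry": 0,"rz": 0},{"fingers": 0.5,"tx": -0.2,"ty": 1,"tz": 0,"rx": 0,"ry": 0,"rz": 0},{"fingers": 0.5,"tx": -0.2,"ty": 1,"tz": 0,"rx": 0,"ry": 0,"rz": 0}]}}

```text
clock: 30.17
ee_pos: [0.598, -0.0419, 0.2591]
tool_rot: [[1.0, 0.003, 0.001], [0.003, -1.0, -0.0], [0.001, 0.0, -1.0]]
wrist_force: [0.5, -0.8, 0.1]
finger_gap: 0.0714
gripper_force: 0.0
```

Call:
{"op": "drive_tool", "data": {"moves": [{"fingers": 0.5,"tx": -0.1,"ty": 1,"tz": 0,"rx": 0,"ry": 0,"rz": 0},{"fingers": 0.5,"tx": 0,"ty": 1,"tz": 0,"rx": 0,"ry": 0,"rz": 0},{"fingers": 0.5,"tx": 0,"ty": 1,"tz": 0,"rx": 0,"ry": 0,"rz": 0},{"fingers": 0.5,"tx": 0,"ty": 0.8,"tz": 0,"rx": 0,"ry": 0,"rz": 0},{"fingers": 0.5,"tx": 0,"ty": 0.4,"tz": 0,"rx": 0,"ry": 0,"rz": 0}]}}

```text
clock: 30.58
ee_pos: [0.5957, -0.1693, 0.2589]
tool_rot: [[1.0, 0.001, 0.0], [0.001, -1.0, -0.001], [0.0, 0.001, -1.0]]
wrist_force: [0.3, 0.4, -0.9]
finger_gap: 0.0714
gripper_force: 0.0
```

Call:
{"op": "drive_tool", "data": {"moves": [{"fingers": 0.5,"tx": 0,"ty": 0,"tz": 0,"rx": 0,"ry": 0,"rz": 0},{"fingers": 0.5,"tx": 0,"ty": 0,"tz": 0,"rx": 0,"ry": 0,"rz": 0},{"fingers": 0.5,"tx": 0,"ty": 0,"tz": 0,"rx": 0,"ry": 0,"rz": 0}]}}

```text
clock: 30.83
ee_pos: [0.5959, -0.1654, 0.2587]
tool_rot: [[1.0, 0.004, -0.0], [0.004, -1.0, 0.0], [-0.0, -0.0, -1.0]]
wrist_force: [-0.4, -0.2, 0.1]
finger_gap: 0.0712
gripper_force: 0.0
```

```bash
python3 look.py blue w6.png
```

```text
tcp [ 0.5959 -0.1654  0.2587] 30.8333
[118. 252.] [49. 87.] -> [ 0.5102 -0.0144]
[336. 164.] [56. 60.] -> [ 0.6091 -0.2469]
[219. 139.] [60. 62.] -> [ 0.6345 -0.1283]
[114.  25.] [52. 61.] -> [ 0.7378 -0.0356]
```

View pics/w6.png

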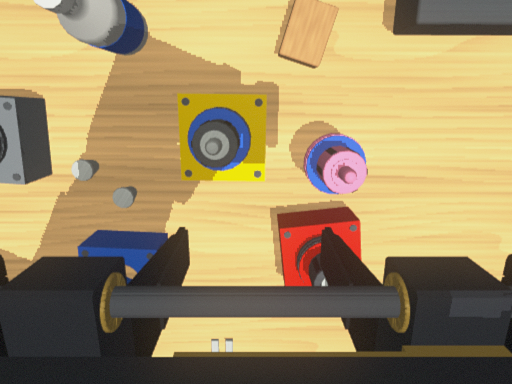

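The wrist view shows the dark-nut holder_blue ring at (219,139) in the yellow stand. The pink-nut decoy is at (336,164) and the bottle is upright at upper left. The averaged grasp point is (0.633, -0.1297).

Call:
{"op": "drive_tool", "data": {"moves": [{"fingers": 0.5,"tx": 0.62,"ty": -0.6,"tz": 0,"rx": 0,"ry": 0,"rz": 0},{"fingers": 0.5,"tx": 0.62,"ty": -0.59,"tz": 0,"rx": 0,"ry": 0,"rz": 0},{"fingers": 0.5,"tx": 0,"ty": 0,"tz": 0.5,"rx": 0,"ry": 0,"rz": 0},{"fingers": 0.5,"tx": 0,"ty": 0,"tz": 1,"rx": 0,"ry": 0,"rz": 0},{"fingers": 0.5,"tx": 0,"ty": 0,"tz": 1,"rx": 0,"ry": 0,"rz": 0}]}}

```text
clock: 31.3
ee_pos: [0.6336, -0.129, 0.1837]
tool_rot: [[1.0, 0.006, 0.002], [0.006, -1.0, -0.001], [0.002, 0.001, -1.0]]
wrist_force: [1.5, 0.1, -1.1]
finger_gap: 0.0712
gripper_force: 0.0
```

Call:
{"op": "drive_tool", "data": {"moves": [{"fingers": 0.5,"tx": 0,"ty": 0,"tz": 1,"rx": 0,"ry": 0,"rz": 0},{"fingers": 0.5,"tx": 0,"ty": 0,"tz": 0.9,"rx": 0,"ry": 0,"rz": 0},{"fingers": 0.5,"tx": 0,"ty": 0,"tz": 0.7,"rx": 0,"ry": 0,"rz": 0},{"fingers": 0.5,"tx": 0,"ty": 0,"tz": 0.4,"rx": 0,"ry": 0,"rz": 0},{"fingers": 0.5,"tx": 0,"ty": 0,"tz": 0.1,"rx": 0,"ry": 0,"rz": 0}]}}

```text
clock: 31.72
ee_pos: [0.6324, -0.1296, 0.0887]
tool_rot: [[1.0, 0.004, -0.003], [0.004, -1.0, 0.001], [-0.003, -0.001, -1.0]]
wrist_force: [-0.6, 0.3, -0.4]
finger_gap: 0.0712
gripper_force: 0.0
```

Call:
{"op": "drive_tool", "data": {"moves": [{"fingers": 0.5,"tx": 0,"ty": 0,"tz": 0.05,"rx": 0,"ry": 0,"rz": 0},{"fingers": 0.5,"tx": 0,"ty": 0,"tz": 0,"rx": 0,"ry": 0,"rz": 0},{"fingers": 0.5,"tx": 0,"ty": 0,"tz": 0,"rx": 0,"ry": 0,"rz": 0}]}}

```text
clock: 31.97
ee_pos: [0.6336, -0.1308, 0.0905]
tool_rot: [[1.0, 0.003, 0.002], [0.003, -1.0, -0.001], [0.002, 0.001, -1.0]]
wrist_force: [-0.3, 0.1, 1.0]
finger_gap: 0.0711
gripper_force: 0.0
```

Call:
{"op": "drive_tool", "data": {"moves": [{"fingers": -1,"tx": 0,"ty": -0.02,"tz": 0.03,"rx": 0,"ry": 0,"rz": 0},{"fingers": -1,"tx": 0,"ty": 0,"tz": 0,"rx": 0,"ry": 0,"rz": 0},{"fingers": -1,"tx": 0,"ty": 0,"tz": 0,"rx": 0,"ry": 0,"rz": 0},{"fingers": -1,"tx": 0,"ty": 0,"tz": 0,"rx": 0,"ry": 0,"rz": 0},{"fingers": -1,"tx": 0,"ty": 0,"tz": 0,"rx": 0,"ry": 0,"rz": 0}]}}

```text
clock: 32.38
ee_pos: [0.633, -0.1303, 0.0884]
tool_rot: [[1.0, 0.003, 0.0], [0.003, -1.0, -0.0], [0.0, 0.0, -1.0]]
wrist_force: [0.7, 6.1, 2.7]
finger_gap: 0.0433
gripper_force: 3.6
```

Call:
{"op": "drive_tool", "data": {"moves": [{"fingers": -1,"tx": 0,"ty": 0,"tz": 0,"rx": 0,"ry": 0,"rz": 0},{"fingers": -1,"tx": 0,"ty": 0,"tz": 0,"rx": 0,"ry": 0,"rz": 0},{"fingers": -1,"tx": 0,"ty": 0,"tz": 0,"rx": 0,"ry": 0,"rz": 0}]}}

```text
clock: 32.63
ee_pos: [0.633, -0.1302, 0.0884]
tool_rot: [[1.0, 0.003, 0.0], [0.003, -1.0, -0.0], [0.0, 0.0, -1.0]]
wrist_force: [-0.9, 2.3, 2.4]
finger_gap: 0.0414
gripper_force: 30.0
```

Call:
{"op": "drive_tool", "data": {"moves": [{"fingers": -1,"tx": 0,"ty": 0,"tz": -0.3,"rx": 0,"ry": 0,"rz": 0},{"fingers": -1,"tx": 0,"ty": 0,"tz": -0.6,"rx": 0,"ry": 0,"rz": 0},{"fingers": -1,"tx": 0,"ty": 0,"tz": -1,"rx": 0,"ry": 0,"rz": 0},{"fingers": -1,"tx": 0,"ty": 0,"tz": -1,"rx": 0,"ry": 0,"rz": 0},{"fingers": -1,"tx": 0,"ty": 0,"tz": -1,"rx": 0,"ry": 0,"rz": 0}]}}

```text
clock: 33.05
ee_pos: [0.6325, -0.1302, 0.2063]
tool_rot: [[1.0, 0.003, -0.001], [0.003, -1.0, 0.0], [-0.001, -0.0, -1.0]]
wrist_force: [0.2, 0.1, -5.6]
finger_gap: 0.042
gripper_force: 30.0
```

Call:
{"op": "drive_tool", "data": {"moves": [{"fingers": -1,"tx": 0,"ty": 0,"tz": -0.8,"rx": 0,"ry": 0,"rz": 0},{"fingers": -1,"tx": 0,"ty": 0,"tz": -0.6,"rx": 0,"ry": 0,"rz": 0},{"fingers": -1,"tx": 0,"ty": 0,"tz": -0.4,"rx": 0,"ry": 0,"rz": 0},{"fingers": -1,"tx": -0.5,"ty": -0.4,"tz": 0,"rx": 0,"ry": 0,"rz": 0},{"fingers": -1,"tx": -0.9,"ty": -0.7,"tz": 0,"rx": 0,"ry": 0,"rz": 0}]}}

```text
clock: 33.47
ee_pos: [0.5917, -0.0985, 0.2595]
tool_rot: [[1.0, 0.002, 0.002], [0.002, -1.0, -0.001], [0.002, 0.001, -1.0]]
wrist_force: [-1.1, 0.6, -5.2]
finger_gap: 0.0414
gripper_force: 30.0
```

Call:
{"op": "drive_tool", "data": {"moves": [{"fingers": -1,"tx": -0.9,"ty": -0.7,"tz": 0,"rx": 0,"ry": 0,"rz": 0},{"fingers": -1,"tx": -0.9,"ty": -0.7,"tz": 0,"rx": 0,"ry": 0,"rz": 0},{"fingers": -1,"tx": -0.9,"ty": -0.6,"tz": 0,"rx": 0,"ry": 0,"rz": 0},{"fingers": -1,"tx": -0.9,"ty": -0.6,"tz": 0,"rx": 0,"ry": 0,"rz": 0},{"fingers": -1,"tx": -0.6,"ty": -0.4,"tz": 0,"rx": 0,"ry": 0,"rz": 0}]}}

```text
clock: 33.88
ee_pos: [0.4617, -0.0065, 0.2593]
tool_rot: [[1.0, 0.004, -0.002], [0.004, -1.0, 0.0], [-0.002, -0.0, -1.0]]
wrist_force: [-0.2, 0.8, -4.3]
finger_gap: 0.0417
gripper_force: 30.0
```

Call:
{"op": "drive_tool", "data": {"moves": [{"fingers": -1,"tx": 0,"ty": 0,"tz": 0.5,"rx": 0,"ry": 0,"rz": 0},{"fingers": -1,"tx": 0,"ty": 0,"tz": 0.5,"rx": 0,"ry": 0,"rz": 0},{"fingers": -1,"tx": 0,"ty": 0,"tz": 0,"rx": 0,"ry": 0,"rz": 0},{"fingers": -1,"tx": 0,"ty": 0,"tz": 0,"rx": 0,"ry": 0,"rz": 0},{"fingers": -1,"tx": 0,"ty": 0,"tz": 0,"rx": 0,"ry": 0,"rz": 0}]}}

```text
clock: 34.3
ee_pos: [0.4649, -0.0079, 0.2298]
tool_rot: [[1.0, 0.003, 0.0], [0.003, -1.0, -0.0], [0.0, 0.0, -1.0]]
wrist_force: [0.4, 0.1, -3.8]
finger_gap: 0.0417
gripper_force: 30.0
```

Call:
{"op": "drive_tool", "data": {"moves": [{"fingers": -1,"tx": -0.03,"ty": -0.05,"tz": 0.5,"rx": 0,"ry": 0,"rz": 0},{"fingers": -1,"tx": 0,"ty": 0,"tz": 1,"rx": 0,"ry": 0,"rz": 0},{"fingers": -1,"tx": 0,"ty": 0,"tz": 0.8,"rx": 0,"ry": 0,"rz": 0},{"fingers": -1,"tx": 0,"ty": 0,"tz": 0.5,"rx": 0,"ry": 0,"rz": 0},{"fingers": -1,"tx": 0,"ty": 0,"tz": 0.2,"rx": 0,"ry": 0,"rz": 0}]}}

```text
clock: 34.72
ee_pos: [0.4634, -0.0064, 0.1379]
tool_rot: [[1.0, 0.003, -0.002], [0.003, -1.0, 0.0], [-0.002, -0.0, -1.0]]
wrist_force: [-0.0, 0.8, -4.0]
finger_gap: 0.0414
gripper_force: 30.0
```

Call:
{"op": "drive_tool", "data": {"moves": [{"fingers": -1,"tx": 0,"ty": 0,"tz": 0.3,"rx": 0,"ry": 0,"rz": 0},{"fingers": -1,"tx": 0,"ty": 0,"tz": 0.3,"rx": 0,"ry": 0,"rz": 0},{"fingers": -1,"tx": 0,"ty": 0,"tz": 0.3,"rx": 0,"ry": 0,"rz": 0},{"fingers": -1,"tx": 0,"ty": 0,"tz": 0.3,"rx": 0,"ry": 0,"rz": 0},{"fingers": -1,"tx": 0,"ty": 0,"tz": 0.2,"rx": 0,"ry": 0,"rz": 0}]}}

```text
clock: 35.13
ee_pos: [0.4637, -0.0063, 0.0965]
tool_rot: [[1.0, 0.003, 0.0], [0.003, -1.0, -0.0], [0.0, 0.0, -1.0]]
wrist_force: [0.3, 0.4, -4.1]
finger_gap: 0.0419
gripper_force: 30.0
```

Call:
{"op": "drive_tool", "data": {"moves": [{"fingers": -1,"tx": 0,"ty": 0,"tz": 0.1,"rx": 0,"ry": 0,"rz": 0},{"fingers": -1,"tx": 0,"ty": 0,"tz": 0.1,"rx": 0,"ry": 0,"rz": 0},{"fingers": -1,"tx": 0,"ty": 0,"tz": 0.05,"rx": 0,"ry": 0,"rz": 0},{"fingers": -1,"tx": 0,"ty": 0,"tz": 0.02,"rx": 0,"ry": 0,"rz": 0},{"fingers": -1,"tx": 0,"ty": 0,"tz": 0,"rx": 0,"ry": 0,"rz": 0}]}}

```text
clock: 35.55
ee_pos: [0.4638, -0.0063, 0.0892]
tool_rot: [[1.0, 0.003, 0.0], [0.003, -1.0, -0.0], [0.0, 0.0, -1.0]]
wrist_force: [-0.1, 0.0, -4.5]
finger_gap: 0.0419
gripper_force: 30.0
```

Call:
{"op": "drive_tool", "data": {"moves": [{"fingers": -1,"tx": 0,"ty": 0,"tz": 0.03,"rx": 0,"ry": 0,"rz": 0},{"fingers": -1,"tx": 0,"ty": 0,"tz": 0.03,"rx": 0,"ry": 0,"rz": 0},{"fingers": -1,"tx": 0,"ty": 0,"tz": 0,"rx": 0,"ry": 0,"rz": 0}]}}

```text
clock: 35.8
ee_pos: [0.4639, -0.0063, 0.0883]
tool_rot: [[1.0, 0.003, 0.001], [0.003, -1.0, -0.0], [0.001, 0.0, -1.0]]
wrist_force: [-4.1, -1.9, 11.2]
finger_gap: 0.0416
gripper_force: 30.0
```

Call:
{"op": "drive_tool", "data": {"moves": [{"fingers": 0.5,"tx": 0,"ty": 0,"tz": 0,"rx": 0,"ry": 0,"rz": 0},{"fingers": 0.5,"tx": 0,"ty": 0,"tz": 0,"rx": 0,"ry": 0,"rz": 0},{"fingers": 0.5,"tx": 0,"ty": 0,"tz": 0,"rx": 0,"ry": 0,"rz": 0},{"fingers": 0.5,"tx": 0,"ty": 0,"tz": -0.2,"rx": 0,"ry": 0,"rz": 0},{"fingers": 0.5,"tx": 0,"ty": 0,"tz": -0.5,"rx": 0,"ry": 0,"rz": 0}]}}

```text
clock: 36.22
ee_pos: [0.4632, -0.0063, 0.1079]
tool_rot: [[1.0, 0.003, -0.002], [0.003, -1.0, 0.0], [-0.002, -0.0, -1.0]]
wrist_force: [-0.0, -0.5, 0.1]
finger_gap: 0.0682
gripper_force: 0.0
```

Call:
{"op": "drive_tool", "data": {"moves": [{"fingers": 0.5,"tx": 0,"ty": 0,"tz": -1,"rx": 0,"ry": 0,"rz": 0},{"fingers": 0.5,"tx": 0,"ty": 0,"tz": -1,"rx": 0,"ry": 0,"rz": 0},{"fingers": 0.5,"tx": 0,"ty": 0,"tz": -1,"rx": 0,"ry": 0,"rz": 0},{"fingers": 0.5,"tx": 0,"ty": 0,"tz": -1,"rx": 0,"ry": 0,"rz": 0},{"fingers": 0.5,"tx": 0.5,"ty": -0.4,"tz": -1,"rx": 0,"ry": 0,"rz": 0}]}}

```text
clock: 36.63
ee_pos: [0.4769, 0.0051, 0.2605]
tool_rot: [[1.0, 0.002, -0.0], [0.002, -1.0, -0.0], [-0.0, 0.0, -1.0]]
wrist_force: [1.4, 0.8, -0.9]
finger_gap: 0.0714
gripper_force: 0.0
```

Call:
{"op": "drive_tool", "data": {"moves": [{"fingers": 0.5,"tx": 0.9,"ty": -0.7,"tz": 0,"rx": 0,"ry": 0,"rz": 0},{"fingers": 0.5,"tx": 0.9,"ty": -0.7,"tz": 0,"rx": 0,"ry": 0,"rz": 0},{"fingers": 0.5,"tx": 0.9,"ty": -0.7,"tz": 0,"rx": 0,"ry": 0,"rz": 0},{"fingers": 0.5,"tx": 0.9,"ty": -0.7,"tz": 0,"rx": 0,"ry": 0,"rz": 0},{"fingers": 0.5,"tx": 0.9,"ty": -0.7,"tz": 0,"rx": 0,"ry": 0,"rz": 0}]}}

```text
clock: 37.05
ee_pos: [0.6143, 0.1125, 0.259]
tool_rot: [[1.0, 0.003, 0.001], [0.003, -1.0, 0.0], [0.001, -0.0, -1.0]]
wrist_force: [-0.3, -0.5, 0.2]
finger_gap: 0.0713
gripper_force: 0.0
```

Call:
{"op": "drive_tool", "data": {"moves": [{"fingers": 0.5,"tx": 0.58,"ty": -0.46,"tz": 0,"rx": 0,"ry": 0,"rz": 0},{"fingers": 0.5,"tx": 0,"ty": 0,"tz": 0,"rx": 0,"ry": 0,"rz": 0},{"fingers": 0.5,"tx": 0,"ty": 0,"tz": 0,"rx": 0,"ry": 0,"rz": 0},{"fingers": 0.5,"tx": 0,"ty": 0,"tz": 0,"rx": 0,"ry": 0,"rz": 0}]}}

```text
clock: 37.38
ee_pos: [0.63, 0.1247, 0.2584]
tool_rot: [[1.0, 0.003, -0.001], [0.003, -1.0, -0.0], [-0.001, 0.0, -1.0]]
wrist_force: [-0.0, -0.2, -0.5]
finger_gap: 0.0713
gripper_force: 0.0
```

Call:
{"op": "drive_tool", "data": {"moves": [{"fingers": 0.5,"tx": 0.03,"ty": 0,"tz": 0.5,"rx": 0,"ry": 0,"rz": 0},{"fingers": 0.5,"tx": 0,"ty": 0,"tz": 1,"rx": 0,"ry": 0,"rz": 0},{"fingers": 0.5,"tx": 0,"ty": 0,"tz": 1,"rx": 0,"ry": 0,"rz": 0},{"fingers": 0.5,"tx": 0,"ty": 0,"tz": 1,"rx": 0,"ry": 0,"rz": 0},{"fingers": 0.5,"tx": 0,"ty": 0,"tz": 0.9,"rx": 0,"ry": 0,"rz": 0}]}}

```text
clock: 37.8
ee_pos: [0.6306, 0.1241, 0.1256]
tool_rot: [[1.0, 0.002, 0.0], [0.002, -1.0, -0.0], [0.0, 0.0, -1.0]]
wrist_force: [0.7, 0.3, -0.1]
finger_gap: 0.0712
gripper_force: 0.0
```

Call:
{"op": "drive_tool", "data": {"moves": [{"fingers": 0.5,"tx": 0,"ty": 0,"tz": 0.7,"rx": 0,"ry": 0,"rz": 0},{"fingers": 0.5,"tx": 0,"ty": 0,"tz": 0.4,"rx": 0,"ry": 0,"rz": 0},{"fingers": 0.5,"tx": 0,"ty": 0,"tz": 0.14,"rx": 0,"ry": 0,"rz": 0},{"fingers": 0.5,"tx": 0,"ty": 0,"tz": 0,"rx": 0,"ry": 0,"rz": 0},{"fingers": 0.5,"tx": 0,"ty": 0,"tz": 0,"rx": 0,"ry": 0,"rz": 0}]}}

```text
clock: 38.22
ee_pos: [0.632, 0.1248, 0.0904]
tool_rot: [[1.0, 0.003, 0.002], [0.003, -1.0, 0.0], [0.002, -0.0, -1.0]]
wrist_force: [-0.2, -0.8, -0.1]
finger_gap: 0.0714
gripper_force: 0.0
```

Call:
{"op": "drive_tool", "data": {"moves": [{"fingers": 0.5,"tx": 0,"ty": 0,"tz": 0,"rx": 0,"ry": 0,"rz": 0},{"fingers": -1,"tx": 0,"ty": 0,"tz": 0,"rx": 0,"ry": 0,"rz": 0},{"fingers": -1,"tx": 0,"ty": 0,"tz": 0,"rx": 0,"ry": 0,"rz": 0},{"fingers": -1,"tx": 0,"ty": 0,"tz": 0,"rx": 0,"ry": 0,"rz": 0},{"fingers": -1,"tx": 0,"ty": 0,"tz": 0,"rx": 0,"ry": 0,"rz": 0}]}}

```text
clock: 38.63
ee_pos: [0.6316, 0.1251, 0.0894]
tool_rot: [[1.0, 0.003, 0.0], [0.003, -1.0, -0.0], [0.0, 0.0, -1.0]]
wrist_force: [0.6, -0.2, 0.4]
finger_gap: 0.0502
gripper_force: 0.0
```

Call:
{"op": "drive_tool", "data": {"moves": [{"fingers": -1,"tx": 0,"ty": 0,"tz": 0,"rx": 0,"ry": 0,"rz": 0},{"fingers": -1,"tx": 0,"ty": 0,"tz": 0,"rx": 0,"ry": 0,"rz": 0},{"fingers": -1,"tx": 0,"ty": 0,"tz": 0,"rx": 0,"ry": 0,"rz": 0},{"fingers": -1,"tx": 0,"ty": 0,"tz": 0,"rx": 0,"ry": 0,"rz": 0}]}}

```text
clock: 38.97
ee_pos: [0.6316, 0.125, 0.0892]
tool_rot: [[1.0, 0.003, 0.0], [0.003, -1.0, -0.0], [0.0, 0.0, -1.0]]
wrist_force: [-0.4, -2.1, 3.6]
finger_gap: 0.0413
gripper_force: 30.0
```

Call:
{"op": "drive_tool", "data": {"moves": [{"fingers": -1,"tx": 0,"ty": 0,"tz": -0.3,"rx": 0,"ry": 0,"rz": 0},{"fingers": -1,"tx": 0,"ty": 0,"tz": -0.6,"rx": 0,"ry": 0,"rz": 0},{"fingers": -1,"tx": 0,"ty": 0,"tz": -1,"rx": 0,"ry": 0,"rz": 0},{"fingers": -1,"tx": 0,"ty": 0,"tz": -1,"rx": 0,"ry": 0,"rz": 0},{"fingers": -1,"tx": 0,"ty": 0,"tz": -1,"rx": 0,"ry": 0,"rz": 0}]}}

```text
clock: 39.38
ee_pos: [0.631, 0.1251, 0.2071]
tool_rot: [[1.0, 0.003, -0.002], [0.003, -1.0, -0.0], [-0.002, 0.0, -1.0]]
wrist_force: [0.5, 0.1, -4.1]
finger_gap: 0.0413
gripper_force: 30.0
```

Call:
{"op": "drive_tool", "data": {"moves": [{"fingers": -1,"tx": 0,"ty": 0,"tz": -0.8,"rx": 0,"ry": 0,"rz": 0},{"fingers": -1,"tx": 0,"ty": 0,"tz": -0.6,"rx": 0,"ry": 0,"rz": 0},{"fingers": -1,"tx": 0,"ty": 0,"tz": -0.4,"rx": 0,"ry": 0,"rz": 0},{"fingers": -1,"tx": 0,"ty": 0.4,"tz": 0,"rx": 0,"ry": 0,"rz": 0},{"fingers": -1,"tx": 0,"ty": 0.9,"tz": 0,"rx": 0,"ry": 0,"rz": 0}]}}

```text
clock: 39.8
ee_pos: [0.6312, 0.0875, 0.2603]
tool_rot: [[1.0, 0.006, 0.0], [0.006, -1.0, 0.001], [0.0, -0.001, -1.0]]
wrist_force: [0.9, -0.7, -6.4]
finger_gap: 0.0415
gripper_force: 30.0
```

Call:
{"op": "drive_tool", "data": {"moves": [{"fingers": -1,"tx": 0,"ty": 1,"tz": 0,"rx": 0,"ry": 0,"rz": 0},{"fingers": -1,"tx": 0,"ty": 1,"tz": 0,"rx": 0,"ry": 0,"rz": 0},{"fingers": -1,"tx": 0,"ty": 1,"tz": 0,"rx": 0,"ry": 0,"rz": 0},{"fingers": -1,"tx": 0,"ty": 1,"tz": 0,"rx": 0,"ry": 0,"rz": 0},{"fingers": -1,"tx": 0,"ty": 1,"tz": 0,"rx": 0,"ry": 0,"rz": 0}]}}

```text
clock: 40.22
ee_pos: [0.6313, -0.0659, 0.2591]
tool_rot: [[1.0, 0.003, -0.002], [0.003, -1.0, 0.0], [-0.002, -0.0, -1.0]]
wrist_force: [1.1, -0.6, -5.1]
finger_gap: 0.0413
gripper_force: 30.0
```

Call:
{"op": "drive_tool", "data": {"moves": [{"fingers": -1,"tx": 0,"ty": 1,"tz": 0,"rx": 0,"ry": 0,"rz": 0},{"fingers": -1,"tx": 0,"ty": 0.8,"tz": 0,"rx": 0,"ry": 0,"rz": 0},{"fingers": -1,"tx": 0,"ty": 0.5,"tz": 0,"rx": 0,"ry": 0,"rz": 0},{"fingers": -1,"tx": 0,"ty": 0,"tz": 0.5,"rx": 0,"ry": 0,"rz": 0},{"fingers": -1,"tx": 0,"ty": 0,"tz": 0.5,"rx": 0,"ry": 0,"rz": 0}]}}

```text
clock: 40.63
ee_pos: [0.6321, -0.1343, 0.2296]
tool_rot: [[1.0, 0.001, 0.0], [0.001, -1.0, -0.0], [0.0, 0.0, -1.0]]
wrist_force: [-0.3, 0.3, -5.5]
finger_gap: 0.0419
gripper_force: 30.0
```

Call:
{"op": "drive_tool", "data": {"moves": [{"fingers": -1,"tx": 0,"ty": 0,"tz": 0,"rx": 0,"ry": 0,"rz": 0},{"fingers": -1,"tx": 0,"ty": 0,"tz": 0,"rx": 0,"ry": 0,"rz": 0},{"fingers": -1,"tx": 0,"ty": 0,"tz": 0,"rx": 0,"ry": 0,"rz": 0}]}}

```text
clock: 40.88
ee_pos: [0.6325, -0.1327, 0.2306]
tool_rot: [[1.0, 0.004, 0.0], [0.004, -1.0, -0.0], [0.0, 0.0, -1.0]]
wrist_force: [0.6, 1.1, -4.6]
finger_gap: 0.0416
gripper_force: 30.0
```

Call:
{"op": "drive_tool", "data": {"moves": [{"fingers": -1,"tx": 0,"ty": 0,"tz": 0.5,"rx": 0,"ry": 0,"rz": 0},{"fingers": -1,"tx": 0,"ty": 0,"tz": 1,"rx": 0,"ry": 0,"rz": 0},{"fingers": -1,"tx": 0,"ty": 0,"tz": 0.8,"rx": 0,"ry": 0,"rz": 0},{"fingers": -1,"tx": 0,"ty": 0,"tz": 0.5,"rx": 0,"ry": 0,"rz": 0},{"fingers": -1,"tx": 0,"ty": 0,"tz": 0.2,"rx": 0,"ry": 0,"rz": 0}]}}

```text
clock: 41.3
ee_pos: [0.6319, -0.1325, 0.1386]
tool_rot: [[1.0, 0.004, -0.002], [0.004, -1.0, 0.001], [-0.002, -0.001, -1.0]]
wrist_force: [-1.6, -0.3, -5.3]
finger_gap: 0.0415
gripper_force: 30.0
```

Call:
{"op": "drive_tool", "data": {"moves": [{"fingers": -1,"tx": 0,"ty": 0,"tz": 0.3,"rx": 0,"ry": 0,"rz": 0},{"fingers": -1,"tx": 0,"ty": 0,"tz": 0.3,"rx": 0,"ry": 0,"rz": 0},{"fingers": -1,"tx": 0,"ty": 0,"tz": 0.3,"rx": 0,"ry": 0,"rz": 0},{"fingers": -1,"tx": 0,"ty": 0,"tz": 0.3,"rx": 0,"ry": 0,"rz": 0},{"fingers": -1,"tx": 0,"ty": 0,"tz": 0.2,"rx": 0,"ry": 0,"rz": 0}]}}

```text
clock: 41.72
ee_pos: [0.6323, -0.1329, 0.0973]
tool_rot: [[1.0, 0.003, -0.0], [0.003, -1.0, -0.0], [-0.0, 0.0, -1.0]]
wrist_force: [-0.9, 0.4, -5.5]
finger_gap: 0.0416
gripper_force: 30.0
```

Call:
{"op": "drive_tool", "data": {"moves": [{"fingers": -1,"tx": 0,"ty": 0,"tz": 0.1,"rx": 0,"ry": 0,"rz": 0},{"fingers": -1,"tx": 0,"ty": 0,"tz": 0.1,"rx": 0,"ry": 0,"rz": 0},{"fingers": -1,"tx": 0,"ty": 0,"tz": 0.05,"rx": 0,"ry": 0,"rz": 0},{"fingers": -1,"tx": 0,"ty": 0,"tz": 0.02,"rx": 0,"ry": 0,"rz": 0},{"fingers": -1,"tx": 0,"ty": 0,"tz": 0,"rx": 0,"ry": 0,"rz": 0}]}}

```text
clock: 42.13
ee_pos: [0.6325, -0.133, 0.0902]
tool_rot: [[1.0, 0.003, 0.0], [0.003, -1.0, -0.0], [0.0, 0.0, -1.0]]
wrist_force: [0.1, 0.0, -5.2]
finger_gap: 0.0415
gripper_force: 30.0
```

Call:
{"op": "drive_tool", "data": {"moves": [{"fingers": -1,"tx": 0,"ty": 0,"tz": 0.03,"rx": 0,"ry": 0,"rz": 0},{"fingers": -1,"tx": 0,"ty": 0,"tz": 0.02,"rx": 0,"ry": 0,"rz": 0},{"fingers": -1,"tx": 0,"ty": 0,"tz": 0,"rx": 0,"ry": 0,"rz": 0}]}}

```text
clock: 42.38
ee_pos: [0.6326, -0.133, 0.0892]
tool_rot: [[1.0, 0.003, 0.001], [0.003, -1.0, -0.0], [0.001, 0.0, -1.0]]
wrist_force: [-1.9, 0.2, 1.8]
finger_gap: 0.0418
gripper_force: 30.0
```

Seated. Now I release, lift, move clear of the cameras' view and check.

Call:
{"op": "drive_tool", "data": {"moves": [{"fingers": 0.5,"tx": 0,"ty": 0,"tz": 0,"rx": 0,"ry": 0,"rz": 0},{"fingers": 0.5,"tx": 0,"ty": 0,"tz": 0,"rx": 0,"ry": 0,"rz": 0},{"fingers": 0.5,"tx": 0,"ty": 0,"tz": 0,"rx": 0,"ry": 0,"rz": 0},{"fingers": 0.5,"tx": 0,"ty": 0,"tz": -0.2,"rx": 0,"ry": 0,"rz": 0},{"fingers": 0.5,"tx": 0,"ty": 0,"tz": -0.5,"rx": 0,"ry": 0,"rz": 0}]}}

```text
clock: 42.8
ee_pos: [0.6317, -0.1328, 0.1084]
tool_rot: [[1.0, 0.003, -0.003], [0.003, -1.0, 0.001], [-0.003, -0.001, -1.0]]
wrist_force: [0.2, 0.0, 0.7]
finger_gap: 0.0686
gripper_force: 0.0
```

Call:
{"op": "drive_tool", "data": {"moves": [{"fingers": 0.5,"tx": 0,"ty": 0,"tz": -1,"rx": 0,"ry": 0,"rz": 0},{"fingers": 0.5,"tx": 0,"ty": 0,"tz": -1,"rx": 0,"ry": 0,"rz": 0},{"fingers": 0.5,"tx": 0,"ty": 0,"tz": -1,"rx": 0,"ry": 0,"rz": 0},{"fingers": 0.5,"tx": 0,"ty": 0,"tz": -1,"rx": 0,"ry": 0,"rz": 0},{"fingers": 0.5,"tx": -0.4,"ty": 0.4,"tz": -1,"rx": 0,"ry": 0,"rz": 0}]}}

```text
clock: 43.22
ee_pos: [0.6212, -0.1437, 0.2615]
tool_rot: [[1.0, 0.005, 0.001], [0.005, -1.0, 0.0], [0.001, -0.0, -1.0]]
wrist_force: [1.4, 0.2, 0.9]
finger_gap: 0.0712
gripper_force: 0.0
```

Call:
{"op": "drive_tool", "data": {"moves": [{"fingers": 0.5,"tx": -0.6,"ty": 0.9,"tz": 0,"rx": 0,"ry": 0,"rz": 0},{"fingers": 0.5,"tx": -0.6,"ty": 0.9,"tz": 0,"rx": 0,"ry": 0,"rz": 0},{"fingers": 0.5,"tx": -0.6,"ty": 0.9,"tz": 0,"rx": 0,"ry": 0,"rz": 0},{"fingers": 0.5,"tx": -0.6,"ty": 0.9,"tz": 0,"rx": 0,"ry": 0,"rz": 0},{"fingers": 0.5,"tx": -0.6,"ty": 0.9,"tz": 0,"rx": 0,"ry": 0,"rz": 0}]}}

```text
clock: 43.63
ee_pos: [0.5298, -0.2813, 0.2603]
tool_rot: [[1.0, 0.003, 0.001], [0.003, -1.0, -0.001], [0.001, 0.001, -1.0]]
wrist_force: [1.2, -0.1, -0.2]
finger_gap: 0.071
gripper_force: 0.0
```

Call:
{"op": "drive_tool", "data": {"moves": [{"fingers": 0.5,"tx": -0.6,"ty": 0.9,"tz": 0,"rx": 0,"ry": 0,"rz": 0},{"fingers": 0.5,"tx": -0.6,"ty": 0.9,"tz": 0,"rx": 0,"ry": 0,"rz": 0},{"fingers": 0.5,"tx": -0.6,"ty": 0.9,"tz": 0,"rx": 0,"ry": 0,"rz": 0},{"fingers": 0.5,"tx": -0.6,"ty": 0.9,"tz": 0,"rx": 0,"ry": 0,"rz": 0},{"fingers": 0.5,"tx": -0.6,"ty": 0.9,"tz": 0,"rx": 0,"ry": 0,"rz": 0}]}}

```text
clock: 44.05
ee_pos: [0.4402, -0.4168, 0.2602]
tool_rot: [[1.0, 0.003, 0.0], [0.003, -1.0, -0.001], [0.0, 0.001, -1.0]]
wrist_force: [0.9, 0.3, 0.2]
finger_gap: 0.071
gripper_force: 0.0
```

Call:
{"op": "drive_tool", "data": {"moves": [{"fingers": 0.5,"tx": -0.3,"ty": 0.5,"tz": 0,"rx": 0,"ry": 0,"rz": 0},{"fingers": 0.5,"tx": 0,"ty": 0,"tz": 0,"rx": 0,"ry": 0,"rz": 0},{"fingers": 0.5,"tx": 0,"ty": 0,"tz": 0,"rx": 0,"ry": 0,"rz": 0}]}}

```text
clock: 44.3
ee_pos: [0.4319, -0.431, 0.2598]
tool_rot: [[1.0, 0.001, 0.0], [0.001, -1.0, -0.0], [0.0, 0.0, -1.0]]
wrist_force: [-0.3, 0.1, 0.0]
finger_gap: 0.0711
gripper_force: 0.0
```

```bash
python3 - <<'E'
from h import *
cv2.imwrite("pics/scene9.png",cv2.resize(vision.get_image("scene")[90:320,50:450],(800,460)))
im=vision.get_image("top"); cv2.imwrite("pics/top9.png",cv2.resize(im[70:270,100:450],(800,457)))
c=cam("top")
for ho,q in(("green",(181,216)),("blue",(296,229)),("yellow",(351,156)),("red",(402,219))):
    pass
E
```

```text
(no output)
```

View pics/scene9.png

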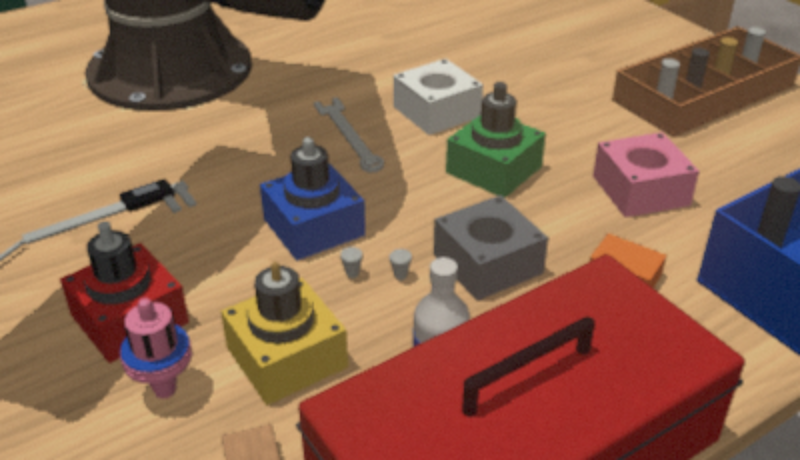

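View pics/top9.png

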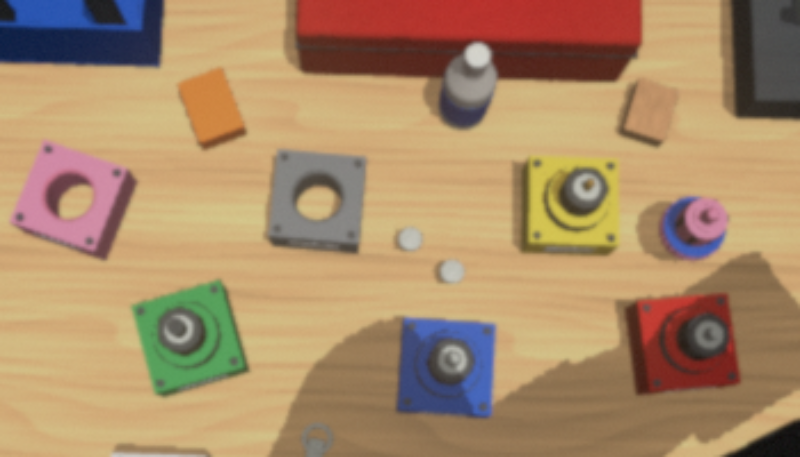

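Both views show every holder upright and flange-down in the stand of its own colour. In the top crop they are green (185,335), blue (448,365), yellow (575,195) and red (690,340). The grey stand is empty, and the bottle and the decoy are standing.

```bash
python3 -c "
from station import finish_job
print(finish_job())"
```

```text
the job is handed in; nothing more can be done
None
```

All four holders are seated upright and released in the stands of their own ring colour, the grey stand is empty again, nothing was tipped, and the job was handed in at about 44 s on the clock.

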